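# Load the snack warmer: swing the tray round the rack post and slide it home

## Robot

A 6-joint arm with a two-finger parallel gripper is mounted at the origin on the work surface. World frame = base frame: x ahead of the robot, y to its left, z up, the work surface at z = 0. Lengths are in m, angles in rad, forces in N, time in s.
With the tool pointing down it reaches from about 0.375 to 0.75 m from the base axis. Payload 9 kg.
Tool frame: the origin (TCP) lies on the mounting face of the last link; the fingertips stand 173 mm ahead of it and the grasp point (between the pads) lies 155 mm ahead of it (env.nose_length is the distance from the TCP to the fingertips, in m); z points along the fingers, y is the line along which they close (so a half turn about z gives the same grasp; the last joint's range is limited). The gripper opens to 85 mm and grips with 20 to 120 N. Pads are 22 mm wide; open, the fingers measure 114 mm over their backs; the gripper's body (76 mm by 85 mm) begins 54 mm behind the grasp point. The pads swing forward as they close: fully open they stand 13 mm farther back than shut.
Start: joints at [-1.466, 0.104, 0.097, 1.564, 0, 1.353], TCP at [0.19, -0.569, 0.405] pointing down, gripper open.
Joint ranges: [-2.99, 2.99], [-0.84, 1.86], [-1.1, 1.16], [-1.84, 2.11], [-1.51, 1.56], [-3.14, 3.14]. Speed limits (rad/s): [2.22, 2.22, 2.57, 3.14, 3.14, 3.14].

## Interface

Orientations are given as a rotation vector (axis times angle).
In Python, from plant import readout, imaging, job, env gives the robot as it stands.
- The arm moves only by the shell command python3 -m jog 'ROWS' [FORCE]. ROWS is JSON, a list of rows, each an object of numbers: "fingers": the opening in per cent of the stroke, from 0 (shut) to 100 (fully open); "tx", "ty", "tz": the shift along the tool's x, y, z normalised to -1 to 1, where 1 is 30 cm; "spin": the turn about the tool's z normalised to -1 to 1, where 1 is 45 degrees. In form: [{"fingers": .., "tx": .., "ty": .., "tz": .., "spin": ..}, ...]. A call has 1 to 8 rows; each row is the pose to reach, as a shift and turn from the pose commanded when the call began, along the tool's axes at that moment; what a row does not reach only later rows make up. A row lasts 1/8 s, in which the tool goes at most 62.5 mm and 10.7 degrees, less where a joint would pass 70% of its speed; a pose out of reach is approached as far as the arm can. A call with a number of a shift or a turn outside -1 to 1 is refused whole. A call with a gripper value outside its range is refused whole. The fingers move at their own pace and stop on an object; FORCE is the grip in N (left out, the last holds). Time passes only in rows, so rows that repeat a pose let the fingers close. It gives the time, the measured TCP pose, the force, the opening and the grip force at its end, in the units of the state.
- readout.read_state(): the state, without advancing time (a new reading comes with each control period).
- imaging.capture(name): name is "side" or "top" or "wrist"; returns a dict with "pixels" (400x640x3 uint8, red, green, blue), "fov_y" (degrees; the focal length in pixels is half the picture's height over the tangent of half this angle, whatever the lens; pixels are square), "cx", "cy" (the principal point, pixels), "rvec" (rotation vector, rad) and "tvec" (3), from world to camera coordinates, as OpenCV has them; the wrist camera has in their place "hand_eye" (4x4, takes a point from camera to tool coordinates, whose origin is the TCP and whose axes are the flange's). Camera axes: x right, y down, z forward; pixel columns grow to the right and rows downward; lengths in m; the calibration is good to about 2 mm. The wrist camera is an equidistant fisheye: a pixel r from the principal point sees the ray r / f radians off the axis. A picture is of the moment at which its call begins: read the wrist's pose just before it. There is no depth.
- job.close_job(): hands the job in; it is judged then, once.
The state is a dict: "time_s": time; "joint_positions": joint angles; "qd": joint speeds; "joint_efforts": joint torques, N m; "tool_pos": TCP position; "ee_rot": TCP orientation; "wrist_force": force on the tool from outside, world axes, zero at the start; "ft_torque": the same for the moment, N m; "gripper_width": finger opening in m; "gripper_force": force on a finger pad.
Only numpy, scipy, OpenCV 4.12 (cv2) and the standard library are available. Lean on these libraries where they do the work, as an engineer would, in place of code of your own. Each camera call takes 0.05 s, during which the arm holds its last target. There are 200 camera calls.

## Task

Stand every lidded pot upright inside the square tray, then push the loaded tray against the corner post of the draining rack to swing it a quarter turn round that post, so that its handle points out of the warmer. Slide the tray fully home into the warmer with all the pots on it, then shut the warmer's flap, and last flick the wall switch down to turn it on. Leave the other things on the counter where they are.

Things in the scene. Friction and masses are not known exactly. Their poses are not given: they have to be found in the camera images.
- tray: loose square aluminium tray, 180 x 180 mm, floor 4 mm, upright rim 20 mm high and 4 mm thick all round (inside 172 x 172), 0.45 kg empty; slides on the counter. Origin at the centre of its underside. Handle on its -x side. Starts free, 10 to 55 mm short of the post: -y side to the post, handle pointing away from the robot; it must turn about a quarter turn clockwise seen from above
- tray_handle (a point): middle of the tray's black bail handle, at (-150, 0, 24) mm in the tray's frame: a round bar 12 mm thick, 90 mm long, parallel to the tray's y, 60 mm out from the rim, a stem at each end, open between bar and rim
- warmer: fixed glass and steel snack warmer, 250 mm wide, 220 deep, 195 high, let into the counter: its deck is level with the granite, the tray slides straight in. Origin at the centre of its underside, x into it, y left as one looks in. A slot 188 mm wide (y = -94 to 94 mm) between side guides, whose lips 28 to 34 mm up overhang the tray's rim
- warmer_mouth (a point): middle of the warmer's open mouth at counter level, (-110, 0, 0) mm in the warmer's frame; the slot's flared horns reach 28 mm out before it, about 225 mm apart at their tips
- warmer_stop (a point): middle of the warmer's back stop at counter level, (85, 0, 0) mm in its frame. With the tray fully home its rear rim rests here: tray's x along the warmer's x, tray's centre at (-5, 0) mm in the warmer's frame, handle bar 45 mm in front of the mouth
- flap (a joint): clear flap, 196 mm wide, 5 mm thick, 0.15 kg, hinged along the top of the mouth (warmer frame x -113, z 180 mm). Rad: 0 = shut, hanging in the mouth; 1.57 = level, out to the front; 3.14 = straight up; 3.4 = leaning back on its stop, as at the start. Damped: tipped forward past upright it falls shut by itself in about 3 s
- flap_edge (a point): middle of the flap's free edge, 134 mm from the hinge: 46 mm up when shut (clear above the tray's handle), 310 mm up when leaning back; a red grip strip near it stands out 12 mm from the outer face
- rack: fixed polished steel draining rack, plates and a glass on it (to 230 mm high): four round legs 25 mm thick, 130 mm high at (+-70, +-120) mm, shelf 90 mm up, open below; origin at the centre of its underside, axes within 1 degree of the warmer's. The legs at (-70, 120) and (70, 120) stand almost in line with the slot: a turned tray flush against both is within 7 mm of the slot's centre line
- post (a point): top centre of the rack's corner post, 130 mm up: the round leg 25 mm thick at (-70, 120) mm of the rack, nearest the robot and the tray; polished: the tray slides along it easily (friction about 0.3; tray on granite 0.6). At the start it stands opposite the handle half of the tray's -y side
- splash: fixed granite splash wall, 360 mm long (its x), 50 mm thick (y), 160 mm high, along the right-hand side of the worktop; origin at the centre of its underside; the switch is at the middle of its +y face
- switch (a joint): red toggle lever of the wall switch, 42 mm long, pivoted 120 mm up and 34 mm in front of the splash wall's centre plane, sticking out from the wall; rad: 0 = off, pointing 29 degrees up; 1.0 = on, pointing 29 degrees down; stays where it is left, moves at about 1.2 N at its tip
- switch_tip (a point): centre of the ball tip (16 mm) of the toggle lever
- pot1: lidded stoneware pot, one piece with its clipped lid: body 60 mm across, 42 mm high; white lid 62 mm across, 6 mm thick; upright wooden knob 22 mm across, 30 mm high; 78 mm high in all, 0.1 kg; origin at the centre of its underside, z up. Two to four pots are there; absent ones read None from the start
- pot2: lidded stoneware pot, same as pot1
- pot3: lidded stoneware pot, same as pot1
- pot4: lidded stoneware pot, same as pot1
- cup: orange plastic cup, 72 mm across, 95 mm high; bystander; origin at the centre of its underside
- mortar: dark wooden mortar with pestle, 108 mm across, 95 mm high (pestle to 150 mm); bystander; origin at the centre of its underside
- casserole: glass casserole with blue clip-on lid, 188 x 128 x 74 mm; bystander; origin at the centre of its underside
- spoon_rest: steel spoon rest with a wooden spoon, 190 x 85 mm, 14 mm high; bystander; origin at the centre of its underside
- sugar_tin: yellow sugar tin, 76 mm across, 100 mm high; bystander; origin at the centre of its underside
- soap: green washing-up bottle, 60 mm across, 170 mm high; bystander; origin at the centre of its underside
There are look-alikes about, which are no part of the job. Leave any black look-alike of the pot1 alone.

How it is judged:
On the way, in this order (a step that is already met when the one before it is completed fails the run):
1. every pot stands upright inside the tray, let go (x of pot1 in the frame of tray between -0.06 and 0.06 m and y of pot1 in the frame of tray between -0.06 and 0.06 m and z of each of pot1, pot2, pot3, pot4 in the frame of tray below 0.012 m and angle between each of pot1, pot2, pot3, pot4's own z axis and vertical below 0.15 rad and x of pot2 in the frame of tray between -0.06 and 0.06 m and y of pot2 in the frame of tray between -0.06 and 0.06 m and x of pot3 in the frame of tray between -0.06 and 0.06 m and y of pot3 in the frame of tray between -0.06 and 0.06 m and x of pot4 in the frame of tray between -0.06 and 0.06 m and y of pot4 in the frame of tray between -0.06 and 0.06 m and contact force between each of pot1, pot2, pot3, pot4 and the fingers below 0.2 N), for 0.2 s.
2. the loaded tray swings round while bearing on the rack's post (x of pot1 in the frame of tray between -0.06 and 0.06 m and y of pot1 in the frame of tray between -0.06 and 0.06 m and z of each of pot1, pot2, pot3, pot4 in the frame of tray below 0.012 m and angle between each of pot1, pot2, pot3, pot4's own z axis and vertical below 0.15 rad and x of pot2 in the frame of tray between -0.06 and 0.06 m and y of pot2 in the frame of tray between -0.06 and 0.06 m and x of pot3 in the frame of tray between -0.06 and 0.06 m and y of pot3 in the frame of tray between -0.06 and 0.06 m and x of pot4 in the frame of tray between -0.06 and 0.06 m and y of pot4 in the frame of tray between -0.06 and 0.06 m and angle between the x axis of tray and the x axis of warmer, either way round between 0.3 and 1.25 rad and contact force between tray and rack above 0.2 N), for 0.02 s.
3. the tray is fully home in the warmer, handle outwards, with all the pots on it (x of pot1 in the frame of tray between -0.06 and 0.06 m and y of pot1 in the frame of tray between -0.06 and 0.06 m and z of each of pot1, pot2, pot3, pot4 in the frame of tray below 0.012 m and angle between each of pot1, pot2, pot3, pot4's own z axis and vertical below 0.15 rad and x of pot2 in the frame of tray between -0.06 and 0.06 m and y of pot2 in the frame of tray between -0.06 and 0.06 m and x of pot3 in the frame of tray between -0.06 and 0.06 m and y of pot3 in the frame of tray between -0.06 and 0.06 m and x of pot4 in the frame of tray between -0.06 and 0.06 m and y of pot4 in the frame of tray between -0.06 and 0.06 m and x of tray in the frame of warmer above -0.013 m and y of tray in the frame of warmer between -0.012 and 0.012 m and angle between the x axis of tray and the x axis of warmer, either way round below 0.08 rad and x of tray_handle in the frame of warmer below -0.12 m and angle between tray's own z axis and vertical below 0.06 rad), for 0.2 s.
4. the flap is shut (value of joint flap below 0.1 rad), for 0.2 s.
5. the switch is flicked down to on (value of joint switch above 0.8 rad), for 0.2 s.
At the end, for the whole second after the job is handed in: Tray fully home in the warmer (within 8 mm of the back stop), square in the slot within 4.5 degrees, handle outwards; every pot upright (within 8 degrees) inside the tray's rim; flap shut (below 0.1 rad); switch lever down (above 0.8 rad); everything at rest (all of step 3 and value of joint flap below 0.1 rad and value of joint switch above 0.8 rad and linear speed of each of tray, pot1, pot2, pot3, pot4 below 0.02 m/s); the robot touches nothing.
It fails at once if a bystander is moved by more than 30 mm or knocked over (distance of any of cup, mortar, casserole, spoon_rest, sugar_tin, soap from where it was at the start of the episode above 0.03 m or angle between any of cup, mortar, casserole, spoon_rest, sugar_tin, soap's own z axis and vertical above 0.5 rad).
Of pot1, pot2, pot3, pot4 only 2 to 4 are there at a start; the rules pass over those that are not, and their reading is None.
At some moment in a run one of pot1, pot2, pot3, pot4, tray may be knocked a few centimetres aside while the robot is not near it.
It also fails if it takes over 210 s, if anything falls off the work surface, if the arm or the gripper's body presses on something with over 40 N, if the wrist force passes 120 N, or if a joint passes its speed limit or range.

## Working session

There is one attempt and no reset: what is moved stays moved. The work goes in short steps, Python scripts to look and compute and a shell command to move; the robot and the scene stay as the last step left them, time stands still between calls to the robot, and variables do not carry over. Pictures are saved under pics/ and viewed, at most 14 in all, crops included, and the job is handed in when it is done.

```bash
ls; mkdir -p pics; cat > h.py <<'E'
import numpy as np, cv2
from plant import readout, imaging, job, env
from scipy.spatial.transform import Rotation as R
def cap(n):
    s=readout.read_state(); c=imaging.capture(n); c['s']=s; return c
def save(c,f,crop=None,scale=1):
    p=c['pixels'][:,:,::-1]
    if crop: x0,y0,x1,y1=crop; p=p[y0:y1,x0:x1]
    cv2.imwrite('pics/'+f,cv2.resize(p,None,fx=scale,fy=scale,interpolation=cv2.INTER_CUBIC))
def ray(c,u,v):
    f=200/np.tan(np.radians(c['fov_y'])/2); a=(u-c['cx']);b=(v-c['cy'])
    if 'hand_eye' in c:
        r=np.hypot(a,b); th=r/f; d=np.array([a/r*np.sin(th),b/r*np.sin(th),np.cos(th)]) if r>0 else np.array([0,0,1.])
        H=np.array(c['hand_eye']); Rt=R.from_rotvec(c['s']['ee_rot']).as_matrix()
        return Rt@H[:3,3]+np.array(c['s']['tool_pos']), Rt@H[:3,:3]@d
    Rm=R.from_rotvec(np.ravel(c['rvec'])).as_matrix(); t=np.ravel(c['tvec'])
    return -Rm.T@t, Rm.T@np.array([a/f,b/f,1])
def onz(c,u,v,z):
    o,d=ray(c,u,v); return o+d*(z-o[2])/d[2]
def proj(c,p):
    p=np.array(p,float); f=200/np.tan(np.radians(c['fov_y'])/2)
    if 'hand_eye' in c:
        H=np.array(c['hand_eye']); Rt=R.from_rotvec(c['s']['ee_rot']).as_matrix()
        q=Rt.T@(p-np.array(c['s']['tool_pos'])); q=H[:3,:3].T@(q-H[:3,3])
        r=np.hypot(q[0],q[1]); th=np.arctan2(r,q[2]); return np.array([c['cx']+f*th*q[0]/r,c['cy']+f*th*q[1]/r])
    q=R.from_rotvec(np.ravel(c['rvec'])).as_matrix()@p+np.ravel(c['tvec'])
    return np.array([c['cx']+f*q[0]/q[2],c['cy']+f*q[1]/q[2]])
def loc(s,dx,dy,dz=0):  # world shift -> tool axes in jog units
    return R.from_rotvec(s['ee_rot']).as_matrix().T@np.array([dx,dy,dz])/0.3
E
python3 - <<'E'
from h import *
for n in ['top','side']:
    c=cap(n); save(c,n+'0.png',scale=1.25); np.save(n+'.npy',c,allow_pickle=True)
    print(n,c['fov_y'],ray(c,320,200))
s=readout.read_state();print(s); print(R.from_rotvec(s['ee_rot']).as_matrix().round(3))
E
```

```text
pics
top 43.111160477657194 (array([0.2781097 , 0.00455073, 1.73679417]), array([ 0.16862007,  0.02353047, -0.9854423 ]))
side 53.39354102412258 (array([ 0.29524059, -1.11723402,  1.12396247]), array([ 0.1725707 ,  0.74903588, -0.63966248]))
{'time_s': 0.1, 'joint_positions': array([-1.46568217e+00,  1.04634224e-01,  9.65211814e-02,  1.56390122e+00,
       -3.71354737e-05,  1.35309340e+00]), 'qd': array([ 0.00124484, -0.00051568,  0.00261374, -0.00246041,  0.0001068 ,
       -0.00118212]), 'joint_efforts': array([ 6.37836507e-03, -5.58205926e+01,  5.04721248e+01,  1.29861891e-02,
       -1.90021087e-04, -2.56518796e-06]), 'tool_pos': array([ 0.1903352 , -0.56890096,  0.40398887]), 'ee_rot': array([-3.09955564e+00, -5.04685230e-01, -4.93826909e-05]), 'wrist_force': array([-0.05470992, -0.27938699,  0.24278907]), 'ft_torque': array([ 0.0357153 , -0.05522042, -0.04989215]), 'gripper_force': 0.0, 'gripper_width': 0.085356740441243}
[[ 0.948  0.317 -0.   ]
 [ 0.317 -0.948  0.001]
 [ 0.    -0.001 -1.   ]]
```

View pics/top0.png

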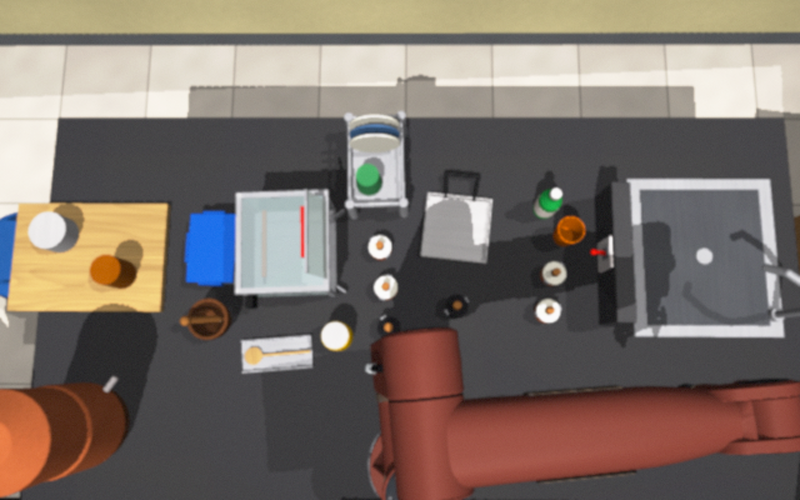

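View pics/side0.png

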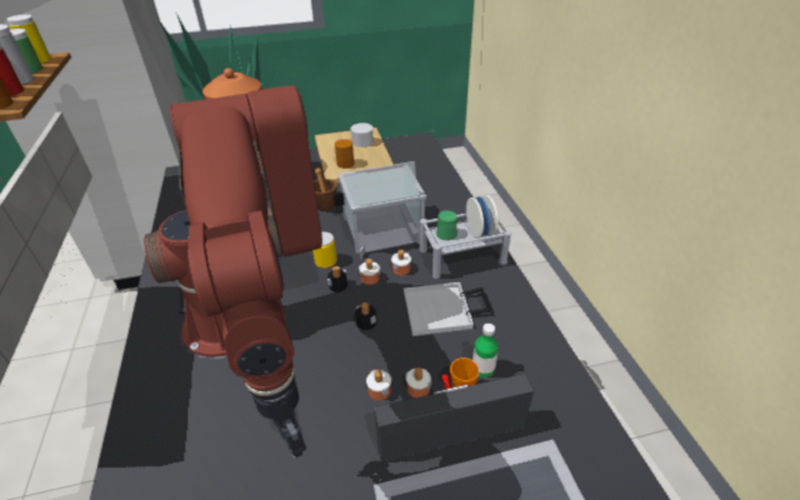

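```bash
python3 - <<'E'
from h import *
c=np.load('top.npy',allow_pickle=True).item()
save(c,'crop1.png',(180,85,420,260),3.33)
d=np.load('side.npy',allow_pickle=True).item()
def blobs(c,win,z):
    x0,y0,x1,y1=win;p=c['pixels'][y0:y1,x0:x1].astype(int)
    m=((p.min(2)>150)&(np.ptp(p,axis=2)<45)).astype(np.uint8)
    cs,_=cv2.findContours(m,cv2.RETR_EXTERNAL,cv2.CHAIN_APPROX_NONE)
    for k in cs:
        if cv2.contourArea(k)>40:
            (u,v),r=cv2.minEnclosingCircle(k); print(round(u+x0,1),round(v+y0,1),round(r,1),cv2.contourArea(k),onz(c,u+x0,v+y0,z).round(3))
blobs(c,(285,180,335,275),.048); blobs(c,(425,200,460,265),.048)
print('side')
blobs(d,(280,190,340,240),.048);blobs(d,(285,285,350,330),.048)
for n,(u,v),z in [('post',(402,204),.13),('leg-far',(350,207),.13),('black1',(388,326),.05),('black2',(456,306),.05),('tin',(336,336),.1),('swtip',(593,252),.14),('cup',(569,230),.095),('soapcap',(556,194),.17)]:
    print(n,onz(c,u/1.25,v/1.25,z).round(3))
E
```

```text
308.5 229.5 10.1 259.0 [0.467 0.083 0.048]
303.5 197.0 9.7 256.5 [0.577 0.101 0.048]
438.5 248.5 10.1 267.0 [ 0.405 -0.35   0.048]
443.4 217.9 8.9 217.0 [ 0.507 -0.369  0.048]
side
295.0 213.5 8.0 76.5 [0.467 0.086 0.048]
320.5 207.0 7.6 86.0 [0.577 0.098 0.048]
334.5 302.0 8.7 107.5 [ 0.507 -0.37   0.048]
302.0 304.4 9.3 162.0 [ 0.403 -0.352  0.048]
post [0.675 0.039 0.13 ]
leg-far [0.666 0.174 0.13 ]
black1 [0.362 0.075 0.05 ]
black2 [ 0.416 -0.105  0.05 ]
tin [0.333 0.207 0.1  ]
swtip [ 0.548 -0.449  0.14 ]
cup [ 0.614 -0.401  0.095]
soapcap [ 0.692 -0.353  0.17 ]
```

View pics/crop1.png

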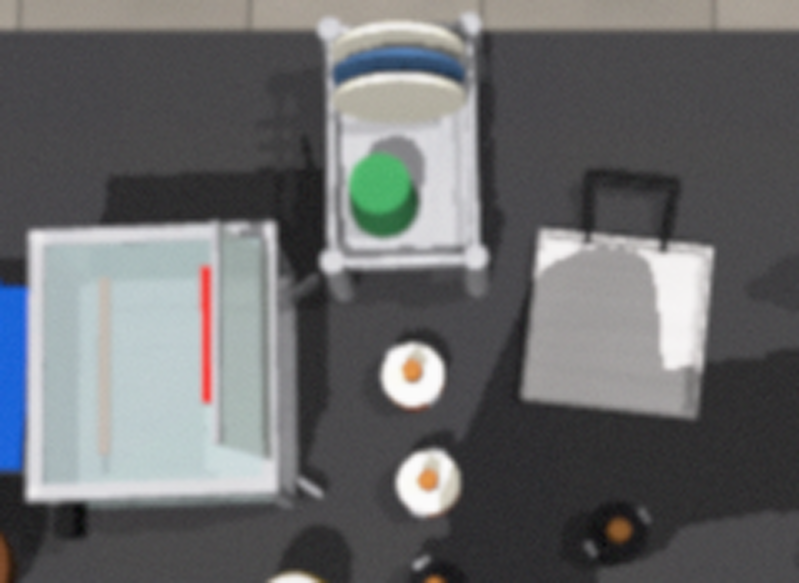

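```bash
python3 - <<'E'
from h import *
c=np.load('top.npy',allow_pickle=True).item()
f=lambda u,v,z: onz(c,180+u/3.333,85+v/3.333,z).round(4)
T=np.array([f(*k,.02) for k in [(540,229),(714,245),(698,418),(522,403)]])
print(T, T.mean(0), np.linalg.norm(np.diff(T[[0,1,2,3,0]],axis=0),axis=1))
print('tray -x dir', (T[0]+T[1]-T[2]-T[3])/2)
print('handle',f(632,178,.03))
for k in [(30,230),(277,222),(285,495),(27,502)]: print('warmer',f(*k,.195))
for k in [(332,260),(476,257),(330,28),(471,22)]: print('leg',f(*k,.13))
for k in [(318,280),(322,492)]: print('horn',f(*k,.03))
d=np.load('side.npy',allow_pickle=True).item()
for k in [(436,247),(422,224)]: print('side leg', onz(d,k[0]/1.25,k[1]/1.25,.13).round(3))
for k in [(363,248),(434,236)]: print('side horn', onz(d,k[0]/1.25,k[1]/1.25,.03).round(3))
E
```

```text
[[ 0.7361 -0.0302  0.02  ]
 [ 0.7192 -0.2119  0.02  ]
 [ 0.5365 -0.1923  0.02  ]
 [ 0.5515 -0.0116  0.02  ]] [ 0.635825 -0.1115    0.02    ] [0.18248425 0.18374833 0.18132151 0.18553469]
tray -x dir [ 0.18365 -0.0191   0.     ]
handle [ 0.7886 -0.1262  0.03  ]
warmer [0.6876 0.4552 0.195 ]
warmer [0.6958 0.2215 0.195 ]
warmer [0.4373 0.2075 0.195 ]
warmer [0.4299 0.4451 0.195 ]
leg [0.6751 0.1757 0.13  ]
leg [0.6784 0.0346 0.13  ]
leg [0.9141 0.1825 0.13  ]
leg [0.9204 0.0411 0.13  ]
horn [0.6785 0.2004 0.03  ]
horn [0.4576 0.1916 0.03  ]
side leg [0.676 0.031 0.13 ]
side leg [0.667 0.159 0.13 ]
side horn [0.469 0.208 0.03 ]
side horn [0.726 0.207 0.03 ]
```

```bash
python3 -m jog '[{"fingers":60,"tx":0.91,"ty":-0.465,"tz":0,"spin":-1},{"fingers":60,"tx":0.91,"ty":-0.465,"tz":0,"spin":-1},{"fingers":60,"tx":0.91,"ty":-0.465,"tz":0,"spin":-1},{"fingers":60,"tx":0.91,"ty":-0.465,"tz":0,"spin":-1},{"fingers":60,"tx":0.91,"ty":-0.465,"tz":0,"spin":-1},{"fingers":60,"tx":0.91,"ty":-0.465,"tz":0,"spin":-1}]' 40
python3 -m jog '[{"fingers":60,"tx":0,"ty":0,"tz":0.2,"spin":-0.589},{"fingers":60,"tx":0,"ty":0,"tz":0.2,"spin":-0.589},{"fingers":60,"tx":0,"ty":0,"tz":0.2,"spin":-0.589},{"fingers":60,"tx":0,"ty":0,"tz":0.2,"spin":-0.589}]'
python3 - <<'E'
from h import *
s=readout.read_state(); print(s['tool_pos'],s['joint_positions'].round(2),R.from_rotvec(s['ee_rot']).as_matrix().round(3))
c=cap('wrist'); save(c,'w1.png'); np.save('w.npy',c,allow_pickle=True)
for p in [(.405,-.35,.078),(.507,-.369,.078)]: print(proj(c,p))
t=cap('top'); np.save('top2.npy',t,allow_pickle=True)
E
```

```text
time_s: 0.85
tool_pos: [0.4071, -0.3473, 0.4046]
ee_rot: [-2.667, -1.66, -0.001]
wrist_force: [-0.2, -0.8, -0.5]
gripper_width: 0.0511
gripper_force: 0.0
time_s: 1.35
tool_pos: [0.4044, -0.3507, 0.3443]
ee_rot: [-2.223, -2.219, 0.0]
wrist_force: [0.7, 0.8, 0.2]
gripper_width: 0.0511
gripper_force: 0.0
[ 0.40440212 -0.35071257  0.344313  ] [-0.96 -0.1  -0.21  1.45 -0.    0.61] [[ 0.002  1.    -0.001]
 [ 1.    -0.002  0.   ]
 [ 0.    -0.001 -1.   ]]
[322.74039868 198.89944973]
[440.46315244 219.42816262]
```

View pics/w1.png

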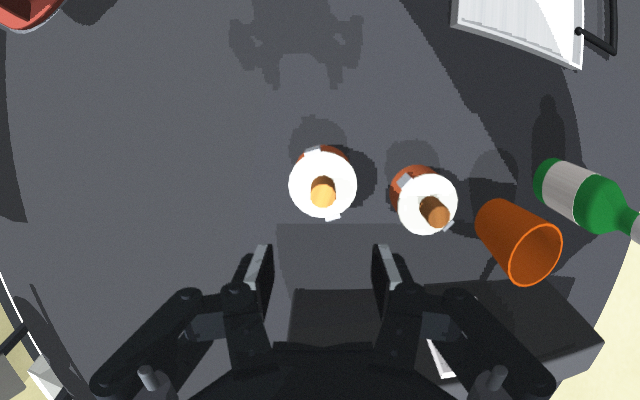

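```bash
python3 - <<'E'
from h import *
c=np.load('w.npy',allow_pickle=True).item()
print(c['fov_y'],np.array(c['hand_eye']).round(3))
hsv=cv2.cvtColor(c['pixels'],cv2.COLOR_RGB2HSV)
for x0,y0,x1,y1 in [(295,160,350,215),(400,180,460,235)]:
    w=c['pixels'][y0:y1,x0:x1].astype(int)
    m=((w.min(2)>140)).astype(np.uint8); h=hsv[y0:y1,x0:x1]; k=((h[...,0]>5)&(h[...,0]<25)&(h[...,1]>80))
    ys,xs=np.nonzero(m); cs,_=cv2.findContours(m,0,2); q=max(cs,key=cv2.contourArea); (u,v),r=cv2.minEnclosingCircle(q)
    print('lid',u+x0,v+y0,r,onz(c,u+x0,v+y0,.046).round(4))
print(onz(c,323,192,.078).round(4), onz(c,439,215,.078).round(4))
E
```

```text
65.70646984690485 [[ 0.001 -0.948 -0.317  0.082]
 [ 1.     0.002 -0.     0.   ]
 [ 0.001 -0.317  0.948  0.031]
 [ 0.     0.     0.     1.   ]]
lid 322.0 185.0 34.205360412597656 [ 0.4043 -0.3479  0.046 ]
lid 424.9526309967041 202.9526309967041 33.903743743896484 [ 0.5023 -0.3654  0.046 ]
[ 0.4052 -0.3442  0.078 ] [ 0.505  -0.3648  0.078 ]
```

```bash
python3 -m jog '[{"fingers":60,"tx":0.015,"ty":0.002,"tz":0.2,"spin":0},{"fingers":60,"tx":0.015,"ty":0.002,"tz":0.39,"spin":0},{"fingers":60,"tx":0.015,"ty":0.002,"tz":0.39,"spin":0},{"fingers":0,"tx":0.015,"ty":0.002,"tz":0.39,"spin":0},{"fingers":0,"tx":0.015,"ty":0.002,"tz":0.39,"spin":0},{"fingers":0,"tx":0.015,"ty":0.002,"tz":0.39,"spin":0},{"fingers":0,"tx":0.015,"ty":0.002,"tz":0.39,"spin":0}]' 40
python3 - <<'E'
from h import *
t=np.load('top2.npy',allow_pickle=True).item(); save(t,'top2.png',(180,85,500,280),2.5)
E
```

```text
time_s: 2.33
tool_pos: [0.4062, -0.3468, 0.2307]
ee_rot: [2.219, 2.218, -0.002]
wrist_force: [-1.7, 0.6, 6.4]
gripper_width: 0.0209
gripper_force: 39.7
```

View pics/top2.png

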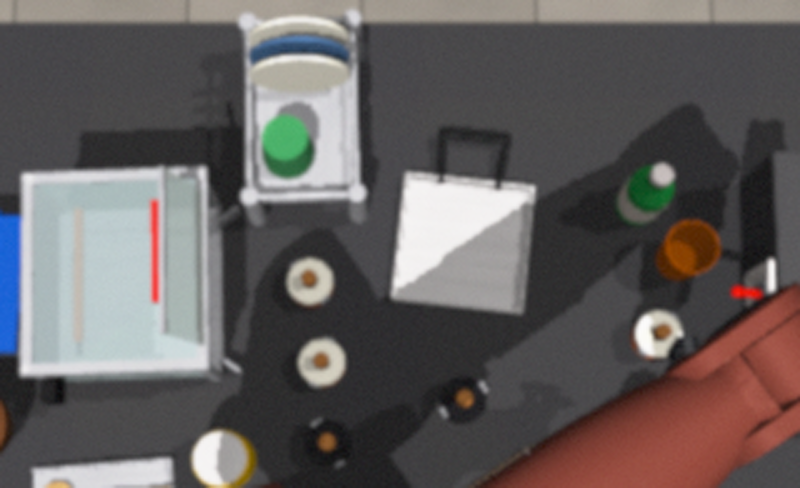

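```bash
python3 -m jog '[{"fingers":0,"tx":0,"ty":0,"tz":-0.2},{"fingers":0,"tx":0,"ty":0,"tz":-0.38},{"fingers":0,"tx":0.9,"ty":0.907,"tz":-0.4},{"fingers":0,"tx":0.9,"ty":0.907,"tz":-0.4},{"fingers":0,"tx":0.9,"ty":0.907,"tz":-0.4},{"fingers":0,"tx":0.9,"ty":0.907,"tz":-0.4},{"fingers":0,"tx":0.9,"ty":0.907,"tz":-0.4},{"fingers":0,"tx":0.9,"ty":0.907,"tz":-0.4}]'
python3 - <<'E'
from h import *
c=cap('wrist'); save(c,'w2.png'); np.save('w.npy',c,allow_pickle=True); s=c['s'];print(s['tool_pos'],s['gripper_width'],s['joint_positions'].round(2))
E
```

```text
[ 0.40624239 -0.34675124  0.23066635] 0.02092028834445483 [-0.95 -0.06 -0.38  1.24 -0.    0.62]$[0]: bad value
```

View pics/w2.png

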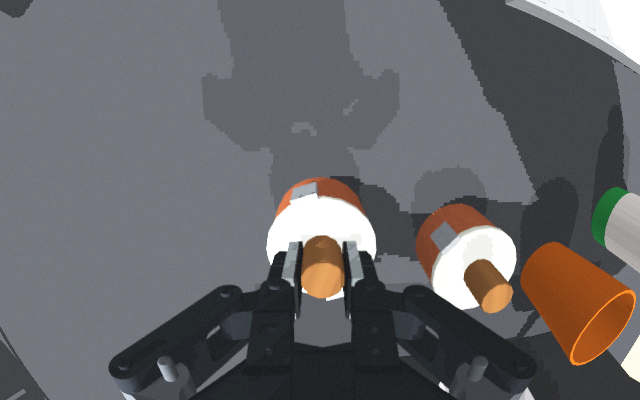

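```bash
python3 -m jog '[{"fingers":0,"tx":0,"ty":0,"tz":-0.2,"spin":0},{"fingers":0,"tx":0,"ty":0,"tz":-0.38,"spin":0},{"fingers":0,"tx":0.9,"ty":0.907,"tz":-0.4,"spin":0},{"fingers":0,"tx":0.9,"ty":0.907,"tz":-0.4,"spin":0},{"fingers":0,"tx":0.9,"ty":0.907,"tz":-0.4,"spin":0},{"fingers":0,"tx":0.9,"ty":0.907,"tz":-0.4,"spin":0},{"fingers":0,"tx":0.9,"ty":0.907,"tz":-0.4,"spin":0},{"fingers":0,"tx":0.9,"ty":0.907,"tz":-0.4,"spin":0}]'
python3 - <<'E'
from h import *
c=cap('wrist'); save(c,'w3.png'); np.save('w.npy',c,allow_pickle=True); s=c['s'];print(s['tool_pos'],s['gripper_width'],s['joint_positions'].round(2))
E
```

```text
time_s: 3.38
tool_pos: [0.6732, -0.0799, 0.3492]
ee_rot: [2.22, 2.22, 0.001]
wrist_force: [-0.2, -1.7, -0.4]
gripper_width: 0.0206
gripper_force: 39.6
[ 0.67320878 -0.07986462  0.34922047] 0.020616992314448173 [-0.31  0.34  0.26  1.49 -0.    1.26]
```

View pics/w3.png

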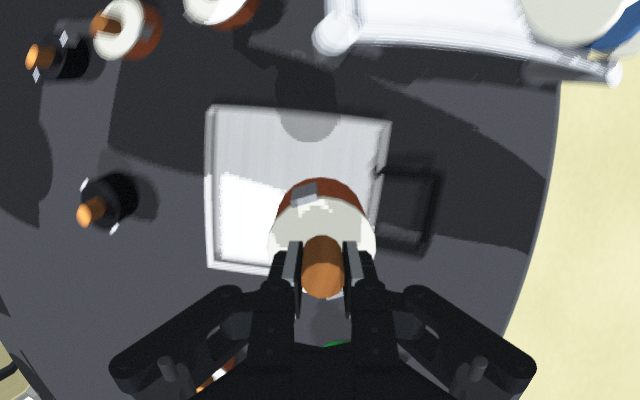

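```bash
python3 - <<'E'
from h import *
c=np.load('w.npy',allow_pickle=True).item()
for p in [(210,106),(390,121),(208,268)]: print(onz(c,*p,.02).round(3))
print(readout.read_state()['tool_pos'])
E
```

```text
[ 0.563 -0.004  0.02 ]
[ 0.74  -0.021  0.02 ]
[ 0.539 -0.188  0.02 ]
[ 0.67646394 -0.07465296  0.34720482]
```

```bash
python3 -m jog '[{"fingers":0,"tx":0,"ty":0,"tz":0.18,"spin":0},{"fingers":0,"tx":0,"ty":0,"tz":0.3,"spin":0},{"fingers":0,"tx":0,"ty":0,"tz":0.37,"spin":0},{"fingers":0,"tx":0,"ty":0,"tz":0.37,"spin":0},{"fingers":50,"tx":0,"ty":0,"tz":0.37,"spin":0},{"fingers":50,"tx":0,"ty":0,"tz":0.37,"spin":0},{"fingers":50,"tx":0,"ty":0,"tz":0.2,"spin":0},{"fingers":50,"tx":0,"ty":0,"tz":0,"spin":0}]'
python3 - <<'E'
from h import *
s=readout.read_state();print(s['tool_pos'],s['gripper_width'])
print('to B',loc(s,.506-s['tool_pos'][0],-.366-s['tool_pos'][1]))
E
```

```text
time_s: 4.42
tool_pos: [0.6714, -0.0815, 0.3487]
ee_rot: [-2.221, -2.221, 0.001]
wrist_force: [0.9, -0.4, 0.6]
gripper_width: 0.0428
gripper_force: 0.0
[ 0.67138291 -0.081501    0.34874911] 0.04276983433207697
to B [-9.48392110e-01 -5.51169432e-01  3.05670900e-04]
```

```bash
python3 -m jog '[{"fingers":50,"tx":-0.96,"ty":-0.565,"tz":0,"spin":0},{"fingers":50,"tx":-0.96,"ty":-0.565,"tz":0,"spin":0},{"fingers":50,"tx":-0.96,"ty":-0.565,"tz":0,"spin":0},{"fingers":50,"tx":-0.96,"ty":-0.565,"tz":0,"spin":0},{"fingers":50,"tx":-0.96,"ty":-0.565,"tz":0,"spin":0},{"fingers":50,"tx":-0.96,"ty":-0.565,"tz":0,"spin":0},{"fingers":50,"tx":-0.96,"ty":-0.565,"tz":0,"spin":0},{"fingers":50,"tx":-0.96,"ty":-0.565,"tz":0,"spin":0}]'
python3 - <<'E'
from h import *
c=cap('wrist');s=c['s'];print(s['tool_pos'])
p=c['pixels'].astype(int);m=(p.min(2)>140).astype(np.uint8)
cs,_=cv2.findContours(m,0,2)
for q in cs:
    a=cv2.contourArea(q)
    if 1000<a<6000: (u,v),r=cv2.minEnclosingCircle(q); print(u,v,r,a,onz(c,u,v,.046).round(4))
t=cap('top'); np.save('top3.npy',t,allow_pickle=True)
E
```

```text
time_s: 5.42
tool_pos: [0.503, -0.3685, 0.348]
ee_rot: [2.22, 2.222, 0.001]
wrist_force: [0.7, 0.4, -1.0]
gripper_width: 0.0428
gripper_force: 0.0
[ 0.50300236 -0.36851749  0.34797444]
5.0 364.1714172363281 35.185752868652344 1391.0 [-0.4039 -0.8898  0.046 ]
346.0 317.5 32.86725616455078 1748.5 [ 0.5308 -0.5228  0.046 ]
324.8714294433594 183.87142944335938 37.6219596862793 3537.0 [ 0.5059 -0.3658  0.046 ]
504.19000244140625 167.71694946289062 31.305789947509766 1056.0 [ 0.6878 -0.3469  0.046 ]
448.3824157714844 17.55087661743164 74.47992706298828 2388.0 [ 0.6168 -0.2075  0.046 ]
```

```bash
python3 -m jog '[{"fingers":50,"tx":0.01,"ty":0.01,"tz":0.2,"spin":0},{"fingers":50,"tx":0.01,"ty":0.01,"tz":0.385,"spin":0},{"fingers":50,"tx":0.01,"ty":0.01,"tz":0.385,"spin":0},{"fingers":0,"tx":0.01,"ty":0.01,"tz":0.385,"spin":0},{"fingers":0,"tx":0.01,"ty":0.01,"tz":0.385,"spin":0},{"fingers":0,"tx":0.01,"ty":0.01,"tz":0.385,"spin":0},{"fingers":0,"tx":0.01,"ty":0.01,"tz":0.2,"spin":0},{"fingers":0,"tx":0.01,"ty":0.01,"tz":0,"spin":0}]'
python3 - <<'E'
from h import *
s=readout.read_state();print(s['tool_pos'],s['gripper_width'])
t=np.load('top3.npy',allow_pickle=True).item()
p=t['pixels'].astype(int)[130:220,320:415]; hsv=cv2.cvtColor(t['pixels'],cv2.COLOR_RGB2HSV)[130:220,320:415]
k=((hsv[...,0]<20)&(hsv[...,1]>90)&(hsv[...,2]>60)).astype(np.uint8)
cs,_=cv2.findContours(k,0,2)
for q in cs:
    if cv2.contourArea(q)>4: (u,v),r=cv2.minEnclosingCircle(q); print(u+320,v+130,r,onz(t,u+320,v+130,.082).round(3))
save(t,'top3.png',(300,110,430,220),5)
E
```

```text
time_s: 6.52
tool_pos: [0.505, -0.3663, 0.3493]
ee_rot: [-2.221, -2.221, -0.0]
wrist_force: [0.6, -1.2, -0.7]
gripper_width: 0.0202
gripper_force: 39.5
[ 0.50496752 -0.36633922  0.34929689] 0.020236939817428516
358.5 167.5 2.9155757427215576 [ 0.672 -0.084  0.082]
```

View pics/top3.png

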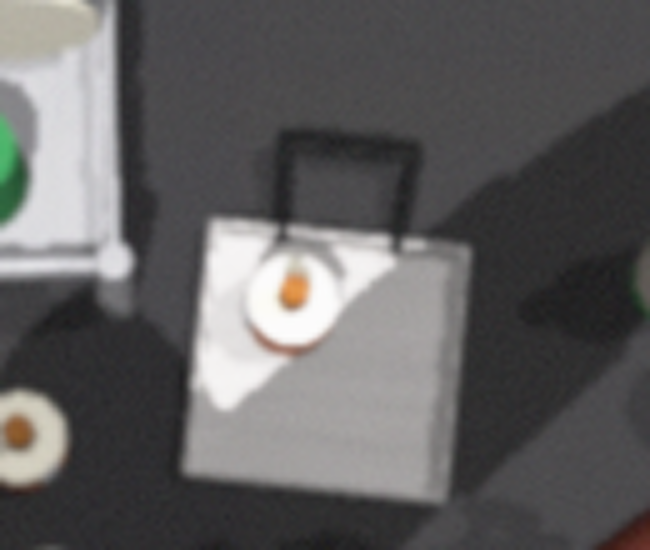

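```bash
python3 -m jog '[{"fingers":0,"tx":0.694,"ty":0.547,"tz":0,"spin":0},{"fingers":0,"tx":0.694,"ty":0.547,"tz":0,"spin":0},{"fingers":0,"tx":0.694,"ty":0.547,"tz":0,"spin":0},{"fingers":0,"tx":0.694,"ty":0.547,"tz":0,"spin":0},{"fingers":0,"tx":0.694,"ty":0.547,"tz":0,"spin":0},{"fingers":0,"tx":0.694,"ty":0.547,"tz":0,"spin":0},{"fingers":0,"tx":0.694,"ty":0.547,"tz":0.15,"spin":0},{"fingers":0,"tx":0.694,"ty":0.547,"tz":0.15,"spin":0}]'
python3 -m jog '[{"fingers":0,"tx":0,"ty":0,"tz":0.15,"spin":0},{"fingers":0,"tx":0,"ty":0,"tz":0.22,"spin":0},{"fingers":0,"tx":0,"ty":0,"tz":0.22,"spin":0},{"fingers":50,"tx":0,"ty":0,"tz":0.22,"spin":0},{"fingers":50,"tx":0,"ty":0,"tz":0.22,"spin":0},{"fingers":50,"tx":0,"ty":0,"tz":0.05,"spin":0},{"fingers":50,"tx":0,"ty":0,"tz":-0.15,"spin":0},{"fingers":50,"tx":0,"ty":0,"tz":-0.15,"spin":0}]'
python3 - <<'E'
from h import *
s=readout.read_state()
print('to C',loc(s,.577-s['tool_pos'][0],.100-s['tool_pos'][1]))
E
```

```text
time_s: 7.52
tool_pos: [0.6674, -0.1595, 0.2991]
ee_rot: [-2.22, -2.215, 0.004]
wrist_force: [0.0, -0.1, -1.3]
gripper_width: 0.02
gripper_force: 39.6
time_s: 8.52
tool_pos: [0.6706, -0.1588, 0.3549]
ee_rot: [2.214, 2.215, 0.006]
wrist_force: [-0.4, -0.3, 0.2]
gripper_width: 0.0428
gripper_force: 0.0
to C [ 0.86275765 -0.31173041 -0.00666014]
```

```bash
python3 -m jog '[{"fingers":50,"tx":0.863,"ty":-0.312,"tz":0,"spin":0},{"fingers":50,"tx":0.863,"ty":-0.312,"tz":0,"spin":0},{"fingers":50,"tx":0.863,"ty":-0.312,"tz":0,"spin":0},{"fingers":50,"tx":0.863,"ty":-0.312,"tz":0,"spin":0},{"fingers":50,"tx":0.863,"ty":-0.312,"tz":0,"spin":0},{"fingers":50,"tx":0.863,"ty":-0.312,"tz":0,"spin":0},{"fingers":50,"tx":0.863,"ty":-0.312,"tz":0,"spin":0},{"fingers":50,"tx":0.863,"ty":-0.312,"tz":0,"spin":0}]'
cat > look.py <<'E'
from h import *
c=cap('wrist');s=c['s'];print(s['tool_pos'])
p=c['pixels'].astype(int);m=((p.min(2)>120)&(np.ptp(p,axis=2)<60)).astype(np.uint8)
cs,_=cv2.findContours(m,0,2)
for q in cs:
    a=cv2.contourArea(q)
    if 1000<a<6000: (u,v),r=cv2.minEnclosingCircle(q); P=onz(c,u,v,.046); print(u,v,r,a,P.round(4),'jog',loc(s,*(P-s['tool_pos'])[:2]).round(3))
E
python3 look.py
```

```text
time_s: 9.52
tool_pos: [0.5762, 0.0995, 0.3474]
ee_rot: [2.223, 2.22, -0.0]
wrist_force: [0.1, -0.8, 0.6]
gripper_width: 0.043
gripper_force: 0.0
[0.57617508 0.09945441 0.34735372]
333.5 310.15216064453125 47.03029251098633 4610.0 [ 0.589 -0.043  0.046] jog [-0.475  0.043  0.   ]
208.0 202.0 33.54111862182617 2018.5 [0.4655 0.0844 0.046 ] jog [-0.051 -0.369  0.   ]
323.0 184.0 37.2156867980957 3524.0 [0.5772 0.1021 0.046 ] jog [ 0.009  0.003 -0.   ]
205.5 51.5 37.316314697265625 1082.0 [0.4726 0.2262 0.046 ] jog [ 0.422 -0.346 -0.   ]
420.0 26.5 24.005306243896484 1002.5 [0.6623 0.2476 0.046 ] jog [ 0.494  0.286 -0.   ]
501.5 13.5 67.8565673828125 1442.0 [0.7481 0.2749 0.046 ] jog [ 0.586  0.572 -0.   ]
```

```bash
python3 -m jog '[{"fingers":50,"tx":0.009,"ty":0.003,"tz":0.2,"spin":0},{"fingers":50,"tx":0.009,"ty":0.003,"tz":0.383,"spin":0},{"fingers":50,"tx":0.009,"ty":0.003,"tz":0.383,"spin":0},{"fingers":0,"tx":0.009,"ty":0.003,"tz":0.383,"spin":0},{"fingers":0,"tx":0.009,"ty":0.003,"tz":0.383,"spin":0},{"fingers":0,"tx":0.009,"ty":0.003,"tz":0.383,"spin":0},{"fingers":0,"tx":0.009,"ty":0.003,"tz":0.2,"spin":0},{"fingers":0,"tx":0.009,"ty":0.003,"tz":0,"spin":0}]'
python3 - <<'E'
from h import *
s=readout.read_state()
print(s['tool_pos'],'to',loc(s,.598-s['tool_pos'][0],-.072-s['tool_pos'][1]))
E
```

```text
time_s: 10.58
tool_pos: [0.5762, 0.1033, 0.349]
ee_rot: [-2.221, -2.221, 0.001]
wrist_force: [1.9, 0.1, -0.3]
gripper_width: 0.0203
gripper_force: 39.6
[0.57623701 0.10329883 0.34901619] to [-5.84333022e-01  7.25142939e-02 -3.37641895e-05]
```

```bash
python3 -m jog '[{"fingers":0,"tx":-0.584,"ty":0.073,"tz":0,"spin":0},{"fingers":0,"tx":-0.584,"ty":0.073,"tz":0,"spin":0},{"fingers":0,"tx":-0.584,"ty":0.073,"tz":0,"spin":0},{"fingers":0,"tx":-0.584,"ty":0.073,"tz":0,"spin":0},{"fingers":0,"tx":-0.584,"ty":0.073,"tz":0.1,"spin":0},{"fingers":0,"tx":-0.584,"ty":0.073,"tz":0.15,"spin":0},{"fingers":0,"tx":-0.584,"ty":0.073,"tz":0.15,"spin":0}]'
python3 - <<'E'
from h import *
c=cap('wrist'); save(c,'w4.png'); np.save('w.npy',c,allow_pickle=True); print(c['s']['tool_pos'])
E
```

```text
time_s: 11.45
tool_pos: [0.5981, -0.0712, 0.3016]
ee_rot: [-2.219, -2.221, 0.001]
wrist_force: [-0.1, -0.2, -1.4]
gripper_width: 0.0206
gripper_force: 39.6
[ 0.59811539 -0.07118027  0.30162681]
```

View pics/w4.png

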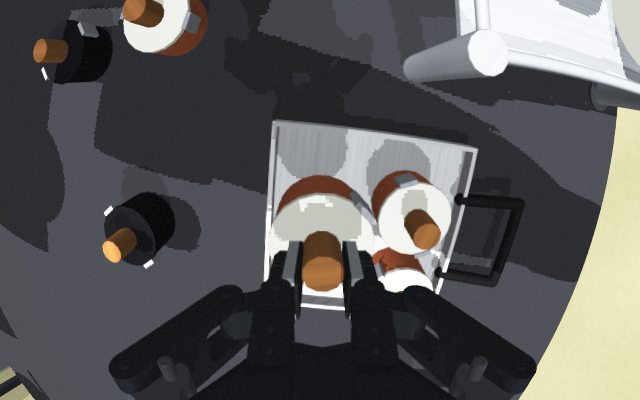

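```bash
python3 -m jog '[{"fingers":0,"tx":0,"ty":0,"tz":0.15,"spin":0},{"fingers":0,"tx":0,"ty":0,"tz":0.217,"spin":0},{"fingers":0,"tx":0,"ty":0,"tz":0.217,"spin":0},{"fingers":45,"tx":0,"ty":0,"tz":0.217,"spin":0},{"fingers":45,"tx":0,"ty":0,"tz":0.217,"spin":0},{"fingers":45,"tx":0,"ty":0,"tz":0.05,"spin":0},{"fingers":45,"tx":0,"ty":0,"tz":-0.16,"spin":0},{"fingers":45,"tx":0,"ty":0,"tz":-0.16,"spin":0}]'
python3 - <<'E'
from h import *
c=np.load('w.npy',allow_pickle=True).item()
for p in [(273,121),(477,150)]: print(onz(c,*p,.02).round(3))
s=readout.read_state()
print(s['tool_pos'],'to',loc(s,.467-s['tool_pos'][0],.086-s['tool_pos'][1]))
E
```

```text
time_s: 12.5
tool_pos: [0.6, -0.0723, 0.3574]
ee_rot: [2.215, 2.215, 0.007]
wrist_force: [0.6, -0.1, 0.1]
gripper_width: 0.0381
gripper_force: 0.0
[ 0.558 -0.009  0.02 ]
[ 0.735 -0.03   0.02 ]
[ 0.59995483 -0.07233303  0.35737824] to [ 0.52781916 -0.44309098 -0.00605098]
```

```bash
python3 -m jog '[{"fingers":50,"tx":0.528,"ty":-0.443,"tz":0,"spin":0},{"fingers":50,"tx":0.528,"ty":-0.443,"tz":0,"spin":0},{"fingers":50,"tx":0.528,"ty":-0.443,"tz":0,"spin":0},{"fingers":50,"tx":0.528,"ty":-0.443,"tz":0,"spin":0},{"fingers":50,"tx":0.528,"ty":-0.443,"tz":0,"spin":0},{"fingers":50,"tx":0.528,"ty":-0.443,"tz":0,"spin":0},{"fingers":50,"tx":0.528,"ty":-0.443,"tz":0,"spin":0}]'
python3 look.py
```

```text
time_s: 13.38
tool_pos: [0.4664, 0.0855, 0.3504]
ee_rot: [-2.223, -2.22, 0.001]
wrist_force: [0.1, 0.3, -0.6]
gripper_width: 0.0427
gripper_force: 0.0
[0.46638849 0.0855123  0.35036375]
30.0 360.0 46.32503890991211 1872.0 [-0.2212 -0.333   0.046 ] jog [-1.399e+00 -2.290e+00  1.000e-03]
461.2382507324219 271.408935546875 62.3316650390625 2971.0 [ 0.6224 -0.0136  0.046 ] jog [-0.33   0.521 -0.   ]
321.19696044921875 185.40908813476562 36.599002838134766 3392.0 [0.4657 0.086  0.046 ] jog [ 0.002 -0.002  0.   ]
154.5765380859375 50.34693908691406 44.13005065917969 4761.5 [0.3075 0.2213 0.046 ] jog [ 0.452 -0.53   0.   ]
584.0 20.5 58.69635009765625 1992.5 [0.7634 0.2855 0.046 ] jog [ 0.668  0.989 -0.   ]
```

```bash
python3 -m jog '[{"fingers":50,"tx":0.002,"ty":0,"tz":0.2,"spin":0},{"fingers":50,"tx":0.002,"ty":0,"tz":0.387,"spin":0},{"fingers":50,"tx":0.002,"ty":0,"tz":0.387,"spin":0},{"fingers":0,"tx":0.002,"ty":0,"tz":0.387,"spin":0},{"fingers":0,"tx":0.002,"ty":0,"tz":0.387,"spin":0},{"fingers":0,"tx":0.002,"ty":0,"tz":0.387,"spin":0},{"fingers":0,"tx":0.002,"ty":0,"tz":0.2,"spin":0},{"fingers":0,"tx":0.002,"ty":0,"tz":0,"spin":0}]'
python3 -m jog '[{"fingers":0,"tx":-0.777,"ty":0.42,"tz":0,"spin":0},{"fingers":0,"tx":-0.777,"ty":0.42,"tz":0,"spin":0},{"fingers":0,"tx":-0.777,"ty":0.42,"tz":0,"spin":0},{"fingers":0,"tx":-0.777,"ty":0.42,"tz":0,"spin":0},{"fingers":0,"tx":-0.777,"ty":0.42,"tz":0,"spin":0},{"fingers":0,"tx":-0.777,"ty":0.42,"tz":0.1,"spin":0},{"fingers":0,"tx":-0.777,"ty":0.42,"tz":0.16,"spin":0},{"fingers":0,"tx":-0.777,"ty":0.42,"tz":0.16,"spin":0}]'
```

```text
time_s: 14.42
tool_pos: [0.4653, 0.0871, 0.3523]
ee_rot: [-2.221, -2.221, 0.0]
wrist_force: [0.1, -0.5, -0.9]
gripper_width: 0.0202
gripper_force: 39.6
time_s: 15.42
tool_pos: [0.591, -0.1451, 0.3013]
ee_rot: [-2.219, -2.221, 0.001]
wrist_force: [-0.5, 0.6, -0.3]
gripper_width: 0.0201
gripper_force: 39.8
```

```bash
python3 -m jog '[{"fingers":0,"tx":0,"ty":0,"tz":0.15,"spin":0},{"fingers":0,"tx":0,"ty":0,"tz":0.213,"spin":0},{"fingers":0,"tx":0,"ty":0,"tz":0.213,"spin":0},{"fingers":45,"tx":0,"ty":0,"tz":0.213,"spin":0},{"fingers":45,"tx":0,"ty":0,"tz":0.213,"spin":0},{"fingers":45,"tx":0,"ty":0,"tz":0.05,"spin":0},{"fingers":45,"tx":0,"ty":0,"tz":-0.15,"spin":0},{"fingers":45,"tx":0,"ty":0,"tz":-0.16,"spin":0}]'
python3 -m jog '[{"fingers":0,"tx":-0.42,"ty":0.15,"tz":0,"spin":0},{"fingers":0,"tx":-0.42,"ty":0.15,"tz":0,"spin":0},{"fingers":0,"tx":-0.42,"ty":0.15,"tz":0,"spin":0},{"fingers":0,"tx":-0.42,"ty":0.15,"tz":0,"spin":0},{"fingers":0,"tx":-0.42,"ty":0.15,"tz":0,"spin":0}]'
python3 - <<'E'
from h import *
c=cap('wrist'); save(c,'w5.png'); np.save('w.npy',c,allow_pickle=True); print(c['s']['tool_pos'])
E
```

```text
time_s: 16.42
tool_pos: [0.5928, -0.1465, 0.3569]
ee_rot: [2.215, 2.215, 0.005]
wrist_force: [0.2, 0.7, -0.6]
gripper_width: 0.0382
gripper_force: 0.0
time_s: 17.05
tool_pos: [0.6366, -0.2708, 0.351]
ee_rot: [2.22, 2.223, 0.0]
wrist_force: [-0.4, 0.2, -0.4]
gripper_width: 0.0002
gripper_force: 0.0
[ 0.63658911 -0.27079023  0.35096699]
```

View pics/w5.png

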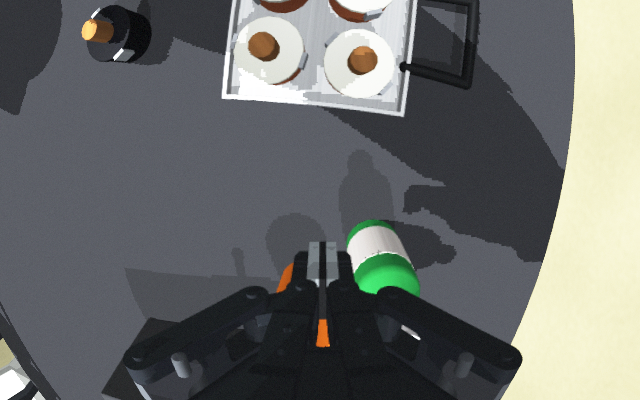

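```bash
python3 - <<'E'
from h import *
c=np.load('w.npy',allow_pickle=True).item()
print([onz(c,*p,.02).round(3) for p in [(223,98),(404,115)]])
print(readout.read_state()['tool_pos'])
E
```

```text
[array([ 0.539, -0.188,  0.02 ]), array([ 0.717, -0.206,  0.02 ])]
[ 0.63664305 -0.27064213  0.35119423]
```

```bash
python3 -m jog '[{"fingers":0,"tx":0.113,"ty":0,"tz":0.1,"spin":0},{"fingers":0,"tx":0.113,"ty":0,"tz":0.3,"spin":0},{"fingers":0,"tx":0.113,"ty":0,"tz":0.45,"spin":0},{"fingers":0,"tx":0.113,"ty":0,"tz":0.56,"spin":0},{"fingers":0,"tx":0.113,"ty":0,"tz":0.56,"spin":0}]'
python3 -m jog '[{"fingers":0,"tx":0.06,"ty":0,"tz":0,"spin":0},{"fingers":0,"tx":0.09,"ty":0,"tz":0,"spin":0},{"fingers":0,"tx":0.12,"ty":0,"tz":0,"spin":0},{"fingers":0,"tx":0.15,"ty":0,"tz":0,"spin":0},{"fingers":0,"tx":0.18,"ty":0,"tz":0,"spin":0},{"fingers":0,"tx":0.21,"ty":0,"tz":0,"spin":0},{"fingers":0,"tx":0.22,"ty":0,"tz":0,"spin":0}]'
python3 - <<'E'
from h import *
c=cap('wrist'); np.save('w.npy',c,allow_pickle=True); save(c,'w6.png');s=c['s']; print(s['tool_pos'],s['wrist_force'])
E
```

```text
time_s: 17.73
tool_pos: [0.6353, -0.2363, 0.1801]
ee_rot: [-2.217, -2.219, 0.002]
wrist_force: [-0.2, 0.3, 0.6]
gripper_width: 0.0001
gripper_force: 0.0
time_s: 18.6
tool_pos: [0.6366, -0.1715, 0.1825]
ee_rot: [-2.221, -2.222, 0.0]
wrist_force: [-0.1, -5.1, 2.6]
gripper_width: 0.0001
gripper_force: 2.5
[ 0.63664544 -0.17149436  0.18252791] [-0.13846707 -5.06297336  2.62956924]
```

View pics/w6.png

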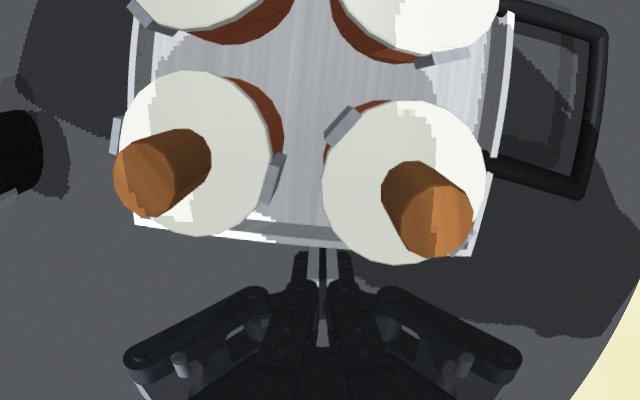

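```bash
python3 -m jog '[{"fingers":0,"tx":0.015,"ty":0,"tz":0,"spin":0},{"fingers":0,"tx":0.03,"ty":0,"tz":0,"spin":0},{"fingers":0,"tx":0.03,"ty":0,"tz":0,"spin":0}]'
cat > tray.py <<'E'
from h import *
import itertools
t=cap('top'); np.save('t.npy',t,allow_pickle=True); s=t['s']
hsv=cv2.cvtColor(t['pixels'],cv2.COLOR_RGB2HSV); 
def ob(c,win,z,amin):
    x0,y0,x1,y1=win; h=cv2.cvtColor(c['pixels'],cv2.COLOR_RGB2HSV)[y0:y1,x0:x1]
    k=((h[...,0]>8)&(h[...,0]<22)&(h[...,1]>90)&(h[...,2]>70)).astype(np.uint8)
    out=[]
    for q in cv2.findContours(k,0,2)[0]:
        if cv2.contourArea(q)>=amin:
            m=cv2.moments(q); u,v=m['m10']/m['m00']+x0,m['m01']/m['m00']+y0
            P=onz(c,u,v,z); out.append((round(u,1),round(v,1),cv2.contourArea(q),P[:2].round(3)))
    return out
for o in ob(t,(180,100,430,270),.075,4): print(o)
print(s['tool_pos'],s['wrist_force'].round(1))
E
python3 tray.py
```

```text
time_s: 19.02
tool_pos: [0.6366, -0.163, 0.1824]
ee_rot: [-2.221, -2.221, 0.001]
wrist_force: [-0.0, -4.7, 2.1]
gripper_width: -0.0
gripper_force: 2.3
(180.8, 254.0, 20.0, array([0.381, 0.5  ]))
(341.0, 190.4, 18.5, array([ 0.595, -0.026]))
(344.2, 168.7, 15.5, array([ 0.67 , -0.036]))
[ 0.63655467 -0.16296556  0.18243559] [-0.  -4.7  2.1]
```

```bash
python3 -m jog '[{"fingers":0,"tx":-0.07,"ty":0,"tz":0,"spin":0},{"fingers":0,"tx":-0.07,"ty":-0.15,"tz":0,"spin":0},{"fingers":0,"tx":-0.07,"ty":-0.222,"tz":0,"spin":0},{"fingers":0,"tx":-0.01,"ty":-0.222,"tz":0,"spin":0},{"fingers":0,"tx":0.04,"ty":-0.255,"tz":0,"spin":0},{"fingers":0,"tx":0.09,"ty":-0.29,"tz":0,"spin":0},{"fingers":0,"tx":0.14,"ty":-0.32,"tz":0,"spin":0},{"fingers":0,"tx":0.14,"ty":-0.32,"tz":0,"spin":0}]'
python3 tray.py
```

```text
time_s: 20.08
tool_pos: [0.5391, -0.122, 0.1823]
ee_rot: [-2.222, -2.219, 0.013]
wrist_force: [-16.6, -14.4, 3.8]
gripper_width: 0.0001
gripper_force: 9.8
(308.9, 260.3, 13.5, array([0.363, 0.079]))
(180.8, 254.5, 22.0, array([0.379, 0.5  ]))
(335.8, 187.7, 17.0, array([ 0.604, -0.008]))
(345.1, 168.1, 21.0, array([ 0.672, -0.039]))
[ 0.53906839 -0.12198193  0.18226817] [-16.6 -14.4   3.8]
```

```bash
python3 -m jog '[{"fingers":0,"tx":0.065,"ty":-0.06,"tz":0,"spin":0},{"fingers":0,"tx":0.137,"ty":-0.11,"tz":0,"spin":0},{"fingers":0,"tx":0.21,"ty":-0.148,"tz":0,"spin":0},{"fingers":0,"tx":0.29,"ty":-0.178,"tz":0,"spin":0},{"fingers":0,"tx":0.29,"ty":-0.178,"tz":0,"spin":0}]'
python3 tray.py; python3 - <<'E'
from h import *
c=np.load('t.npy',allow_pickle=True).item(); save(c,'t7.png',(190,100,410,260),3.6)
E
```

```text
time_s: 20.75
tool_pos: [0.4836, -0.033, 0.1811]
ee_rot: [-2.215, -2.217, 0.016]
wrist_force: [-28.9, -7.6, 12.7]
gripper_width: -0.0002
gripper_force: 14.0
(180.8, 254.3, 21.0, array([0.38, 0.5 ]))
(365.5, 243.8, 46.0, array([ 0.417, -0.106]))
(323.2, 189.7, 19.0, array([0.597, 0.034]))
(342.3, 178.7, 19.5, array([ 0.635, -0.03 ]))
[ 0.4835719  -0.03304262  0.18106444] [-28.9  -7.6  12.7]
```

View pics/t7.png

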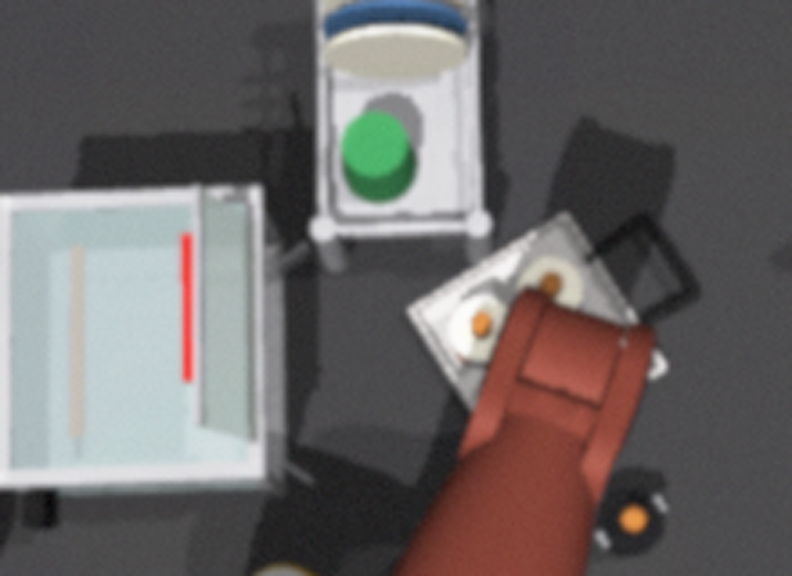

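```bash
python3 - <<'E'
from h import *
c=np.load('t.npy',allow_pickle=True).item()
A,B=[onz(c,190+u/3.6,100+v/3.6,.02)[:2] for u,v in [(408,312),(567,212)]]
print(A,B,np.linalg.norm(A-B)); d=(A-B)/np.linalg.norm(A-B); n=np.array([-d[1],d[0]]);
if n[0]>0:n=-n
ang=np.degrees(np.arctan2(d[1],d[0])); print('tray yaw',ang,'near corners',A+.18*n,B+.18*n,'centre',(A+B)/2+.09*n,'n',n)
for k in (.02,.04): print('push pt',A+(.18+.016)*n-k*d)
E
```

```text
[0.61846557 0.10351767] [ 0.71754953 -0.04931069] 0.18213768651150541
tray yaw 122.95674911069557 near corners [0.46743091 0.00559662] [ 0.56651487 -0.14723173] centre [ 0.59249022 -0.02185703] n [-0.83908146 -0.54400579]
push pt [ 0.46488572 -0.0198891 ]
push pt [ 0.47576584 -0.03667073]
```

```bash
python3 -m jog '[{"fingers":0,"tx":0.04,"ty":-0.01,"tz":0,"spin":0},{"fingers":0,"tx":0.08,"ty":-0.01,"tz":0,"spin":0},{"fingers":0,"tx":0.12,"ty":-0.01,"tz":0,"spin":0},{"fingers":0,"tx":0.12,"ty":-0.01,"tz":0,"spin":0}]'
python3 tray.py
```

```text
time_s: 21.3
tool_pos: [0.4782, 0.0015, 0.181]
ee_rot: [-2.215, -2.212, 0.032]
wrist_force: [-56.0, -20.1, 37.1]
gripper_width: -0.0004
gripper_force: 30.6
(180.9, 254.2, 21.0, array([0.38, 0.5 ]))
(365.5, 243.8, 46.0, array([ 0.417, -0.106]))
(340.2, 181.7, 17.0, array([ 0.625, -0.023]))
[0.47819613 0.00151978 0.18101   ] [-56.  -20.1  37.1]
```

```bash
python3 -m jog '[{"fingers":0,"tx":0,"ty":-0.06,"tz":0,"spin":0},{"fingers":0,"tx":0,"ty":-0.13,"tz":0,"spin":0},{"fingers":0,"tx":0,"ty":-0.13,"tz":-0.2,"spin":0},{"fingers":0,"tx":-0.2,"ty":-0.13,"tz":-0.5,"spin":0},{"fingers":0,"tx":-0.3,"ty":-0.13,"tz":-0.55,"spin":0},{"fingers":0,"tx":-0.3,"ty":-0.13,"tz":-0.55,"spin":0}]'
python3 tray.py; python3 - <<'E'
from h import *
c=cap('wrist'); save(c,'w8.png'); np.save('w.npy',c,allow_pickle=True)
E
```

```text
time_s: 22.1
tool_pos: [0.4462, -0.09, 0.3509]
ee_rot: [2.22, 2.216, 0.003]
wrist_force: [0.1, 0.3, -0.4]
gripper_width: -0.0004
gripper_force: 0.0
(310.2, 261.3, 34.0, array([0.359, 0.075]))
(180.8, 254.0, 20.0, array([0.381, 0.5  ]))
(326.1, 210.3, 16.5, array([0.528, 0.024]))
(349.2, 201.9, 9.0, array([ 0.556, -0.053]))
(319.3, 189.0, 20.0, array([0.6  , 0.047]))
(340.4, 181.7, 15.0, array([ 0.625, -0.024]))
[ 0.44619725 -0.09004311  0.35089277] [ 0.1  0.3 -0.4]
```

View pics/w8.png

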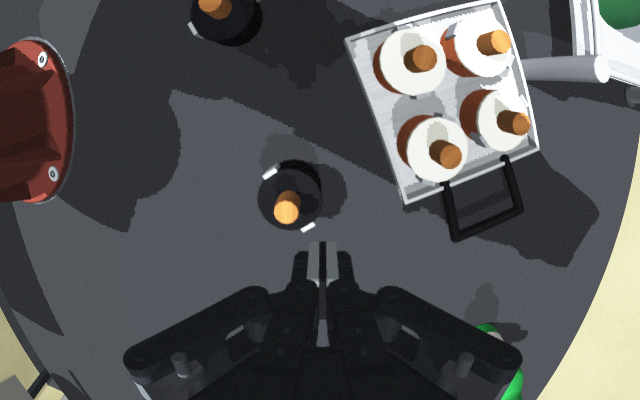

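```bash
python3 - <<'E'
from h import *
c=np.load('w.npy',allow_pickle=True).item()
K=np.array([onz(c,*p,.02)[:2] for p in [(346,39),(405,204),(540,150),(498,1)]]); print(K.round(3),K.mean(0))
d=(K[0]-K[1]+K[3]-K[2]); d/=np.linalg.norm(d); ang=np.arctan2(d[1],d[0]); print(np.degrees(ang))
yv=np.array([-d[1],d[0]])
for p in [(.528,.024),(.556,-.053),(.6,.047),(.625,-.024)]:
    q=np.array(p)-K.mean(0); print(q@d,q@yv)
print('handle',K.mean(0)-.15*d)
E
```

```text
[[ 0.47   0.047]
 [ 0.535 -0.118]
 [ 0.702 -0.053]
 [ 0.634  0.109]] [ 0.58528524 -0.00369726]
112.18773726496862
0.04727966510570518 0.04258368693358677
-0.03459258840393825 0.045735528498875036
0.04138627947843475 -0.032770596327872714
-0.033797337589248536 -0.02910675618125567
handle [ 0.64193164 -0.14258997]
```

```bash
python3 -m jog '[{"fingers":45,"tx":-0.177,"ty":0.653,"tz":0,"spin":-1},{"fingers":45,"tx":-0.177,"ty":0.653,"tz":0,"spin":-1},{"fingers":45,"tx":-0.177,"ty":0.653,"tz":0,"spin":-1},{"fingers":45,"tx":-0.177,"ty":0.653,"tz":0,"spin":-1},{"fingers":45,"tx":-0.177,"ty":0.653,"tz":0,"spin":-1},{"fingers":45,"tx":-0.177,"ty":0.653,"tz":0,"spin":-1}]'
python3 -m jog '[{"fingers":45,"tx":0,"ty":0,"tz":0,"spin":-1},{"fingers":45,"tx":0,"ty":0,"tz":0,"spin":-1},{"fingers":45,"tx":0,"ty":0,"tz":0,"spin":-1},{"fingers":45,"tx":0,"ty":0,"tz":0,"spin":-1},{"fingers":45,"tx":0,"ty":0,"tz":0,"spin":-1}]'
python3 -m jog '[{"fingers":45,"tx":0,"ty":0,"tz":0.1,"spin":-0.49},{"fingers":45,"tx":0,"ty":0,"tz":0.1,"spin":-0.49},{"fingers":45,"tx":0,"ty":0,"tz":0.1,"spin":-0.49},{"fingers":45,"tx":0,"ty":0,"tz":0.1,"spin":-0.49}]'
python3 - <<'E'
from h import *
c=cap('wrist'); np.save('w.npy',c,allow_pickle=True); save(c,'w9.png'); s=c['s']; print(s['tool_pos'],s['joint_positions'].round(2),R.from_rotvec(s['ee_rot']).as_matrix().round(2))
d=np.array([np.cos(np.radians(112.2)),np.sin(np.radians(112.2)),0]); y=np.array([-d[1],d[0],0]); h=np.array([.642,-.143,.03])
print(proj(c,h),proj(c,h+.045*y),proj(c,h-.045*y),s['tool_pos'])
p=c['pixels'].astype(int); t=cap('top'); np.save('t.npy',t,allow_pickle=True)
E
python3 tray.py
```

```text
time_s: 22.95
tool_pos: [0.6413, -0.1396, 0.3452]
ee_rot: [-1.2, -2.9, -0.001]
wrist_force: [0.3, 0.1, -0.2]
gripper_width: 0.0381
gripper_force: 0.0
time_s: 23.58
tool_pos: [0.6409, -0.1402, 0.3468]
ee_rot: [0.0, -3.141, -0.001]
wrist_force: [-0.2, -0.5, 0.3]
gripper_width: 0.0382
gripper_force: 0.0
time_s: 24.08
tool_pos: [0.6412, -0.141, 0.3179]
ee_rot: [-0.593, 3.085, -0.001]
wrist_force: [-0.3, 0.6, 0.2]
gripper_width: 0.0382
gripper_force: 0.0
[ 0.64122161 -0.14100096  0.31792109] [-0.42  0.28  0.13  1.43 -0.   -0.79] [[-0.93 -0.37  0.  ]
 [-0.37  0.93 -0.  ]
 [-0.   -0.   -1.  ]]
[318.98007107 189.83152411] [318.48945985 138.2874787 ] [319.47533256 236.5008719 ] [ 0.64122161 -0.14100096  0.31792109]
(180.8, 254.3, 21.0, array([0.38, 0.5 ]))
(325.0, 209.5, 5.0, array([0.531, 0.027]))
(319.4, 189.0, 21.0, array([0.6  , 0.046]))
(340.1, 181.8, 17.5, array([ 0.625, -0.023]))
[ 0.64126032 -0.14115426  0.3179855 ] [-0.5  0.5  0.1]
```

View pics/w9.png

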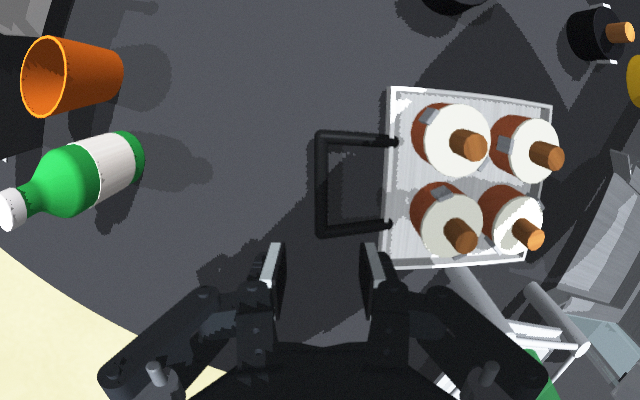

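```bash
python3 -m jog '[{"fingers":45,"tx":0.015,"ty":0,"tz":0.2,"spin":0},{"fingers":45,"tx":0.015,"ty":0,"tz":0.35,"spin":0},{"fingers":45,"tx":0.015,"ty":0,"tz":0.447,"spin":0},{"fingers":45,"tx":0.015,"ty":0,"tz":0.447,"spin":0},{"fingers":0,"tx":0.015,"ty":0,"tz":0.447,"spin":0},{"fingers":0,"tx":0.015,"ty":0,"tz":0.447,"spin":0},{"fingers":0,"tx":0.015,"ty":0,"tz":0.447,"spin":0}]' 30
python3 - <<'E'
from h import *
c=np.load('w.npy',allow_pickle=True).item(); print(onz(c,321,184,.03), onz(c,388,88,.02),onz(c,551,107,.02),onz(c,387,266,.02))
s=readout.read_state(); print(s['tool_pos'],'to',loc(s,.5755-s['tool_pos'][0],-.15-s['tool_pos'][1]), loc(s,1,0)*.3)
E
```

```text
time_s: 25.1
tool_pos: [0.6379, -0.1434, 0.1858]
ee_rot: [-0.6, 3.081, -0.003]
wrist_force: [-1.1, -0.5, 6.6]
gripper_width: 0.0107
gripper_force: 29.6
[ 0.63644338 -0.14332971  0.03      ] [ 0.53789394 -0.12103759  0.02      ] [0.47129411 0.04664884 0.02      ] [ 0.69471408 -0.04777263  0.02      ]
[ 0.6378808  -0.14336141  0.18578605] to [ 0.2010527   0.05748465 -0.0006157 ] [-0.9269778  -0.37510314  0.00312871]
```

```bash
python3 -m jog '[{"fingers":0,"tx":0.05,"ty":0.014,"tz":0,"spin":0.1},{"fingers":0,"tx":0.1,"ty":0.028,"tz":0,"spin":0.2},{"fingers":0,"tx":0.15,"ty":0.043,"tz":0,"spin":0.31},{"fingers":0,"tx":0.2,"ty":0.057,"tz":0,"spin":0.4},{"fingers":0,"tx":0.2,"ty":0.057,"tz":0,"spin":0.447},{"fingers":0,"tx":0.2,"ty":0.057,"tz":0,"spin":0.447},{"fingers":0,"tx":0.2,"ty":0.057,"tz":0,"spin":0.447}]'
python3 tray.py
python3 - <<'E'
from h import *
s=readout.read_state(); M=R.from_rotvec(s['ee_rot']).as_matrix(); print(M.round(3))
c=np.load('t.npy',allow_pickle=True).item()
# warmer deck / guide edges refinement: tray edges via bright mask rows
c=cap('wrist'); np.save('w.npy',c,allow_pickle=True)
p=c['pixels'].astype(int); m=((p.min(2)>110)&(np.ptp(p,axis=2)<40)).astype(np.uint8)
m=cv2.morphologyEx(m,cv2.MORPH_CLOSE,np.ones((5,5)))
for q in cv2.findContours(m,0,2)[0]:
    if cv2.contourArea(q)>8000: print(cv2.contourArea(q),cv2.boxPoints(cv2.minAreaRect(q)), [onz(c,*x,.02)[:2].round(3) for x in cv2.boxPoints(cv2.minAreaRect(q))])
E
```

```text
time_s: 25.98
tool_pos: [0.5753, -0.1501, 0.1857]
ee_rot: [-0.053, 3.14, -0.003]
wrist_force: [-6.5, -0.9, 11.8]
gripper_width: 0.0104
gripper_force: 30.9
(309.4, 261.0, 32.5, array([0.36 , 0.078]))
(180.8, 254.0, 20.0, array([0.381, 0.5  ]))
(320.0, 210.5, 18.0, array([0.527, 0.044]))
(342.9, 188.4, 17.0, array([ 0.602, -0.032]))
(320.8, 188.4, 18.0, array([0.602, 0.042]))
[ 0.57525305 -0.15013777  0.18571613] [-6.5 -0.9 11.8]
[[-0.999 -0.034  0.001]
 [-0.034  0.999 -0.002]
 [-0.001 -0.002 -1.   ]]
9732.0 [[487. 160.]
 [639. 160.]
 [639. 399.]
 [487. 399.]] [array([ 0.518, -0.071]), array([0.505, 0.068]), array([0.942, 0.491]), array([ 0.72 , -0.002])]
126786.0 [[  0.      329.99994]
 [  0.        0.     ]
 [638.9999    0.     ]
 [638.9999  329.99994]] [array([ 0.72 , -0.525]), array([ 0.404, -0.379]), array([0.393, 0.058]), array([0.687, 0.212])]
```

```bash
python3 -m jog '[{"fingers":0,"tx":0,"ty":0.06,"tz":0,"spin":0},{"fingers":0,"tx":0,"ty":0.13,"tz":0,"spin":0},{"fingers":0,"tx":-0.003,"ty":0.2,"tz":0,"spin":0},{"fingers":0,"tx":-0.005,"ty":0.27,"tz":0,"spin":0},{"fingers":0,"tx":-0.007,"ty":0.34,"tz":0,"spin":0},{"fingers":0,"tx":-0.007,"ty":0.37,"tz":0,"spin":0},{"fingers":0,"tx":-0.007,"ty":0.37,"tz":0,"spin":0}]'
python3 tray.py
```

```text
time_s: 26.95
tool_pos: [0.5744, -0.0383, 0.1858]
ee_rot: [-0.054, 3.137, -0.002]
wrist_force: [0.4, 2.2, 8.0]
gripper_width: 0.0105
gripper_force: 30.7
(180.8, 254.0, 20.0, array([0.381, 0.5  ]))
(365.5, 243.8, 46.0, array([ 0.417, -0.106]))
(311.1, 209.6, 6.0, array([0.53 , 0.074]))
(286.6, 210.1, 23.5, array([0.528, 0.155]))
(310.1, 187.6, 17.0, array([0.604, 0.078]))
(287.6, 187.8, 19.0, array([0.604, 0.153]))
[ 0.57443817 -0.03828216  0.18578844] [0.4 2.2 8. ]
```

```bash
python3 -m jog '[{"fingers":0,"tx":0.01,"ty":0.03,"tz":0,"spin":0},{"fingers":0,"tx":0.01,"ty":0.06,"tz":0,"spin":0},{"fingers":0,"tx":0.01,"ty":0.1,"tz":0,"spin":0},{"fingers":0,"tx":0.01,"ty":0.13,"tz":0,"spin":0},{"fingers":0,"tx":0.01,"ty":0.16,"tz":0,"spin":0},{"fingers":0,"tx":0.01,"ty":0.16,"tz":0,"spin":0}]'
python3 tray.py
```

```text
time_s: 27.75
tool_pos: [0.5699, 0.0092, 0.1858]
ee_rot: [-0.053, 3.137, -0.003]
wrist_force: [0.3, -0.4, 7.9]
gripper_width: 0.0102
gripper_force: 30.7
(180.8, 254.0, 20.0, array([0.381, 0.5  ]))
(365.5, 243.8, 46.0, array([ 0.417, -0.106]))
(296.7, 211.1, 9.0, array([0.525, 0.121]))
(272.5, 210.9, 19.0, array([0.525, 0.202]))
(295.9, 189.0, 17.0, array([0.6  , 0.125]))
(273.5, 189.0, 22.0, array([0.599, 0.2  ]))
[0.56991377 0.00922236 0.18580766] [ 0.3 -0.4  7.9]
```

```bash
python3 -m jog '[{"fingers":0,"tx":0,"ty":0.05,"tz":0,"spin":0},{"fingers":0,"tx":0,"ty":0.1,"tz":0,"spin":0},{"fingers":0,"tx":0,"ty":0.15,"tz":0,"spin":0},{"fingers":0,"tx":0,"ty":0.2,"tz":0,"spin":0},{"fingers":0,"tx":0,"ty":0.25,"tz":0,"spin":0},{"fingers":0,"tx":0,"ty":0.3,"tz":0,"spin":0},{"fingers":0,"tx":0,"ty":0.3,"tz":0,"spin":0}]'
python3 tray.py
```

```text
time_s: 28.68
tool_pos: [0.5668, 0.1, 0.1857]
ee_rot: [-0.054, 3.137, -0.0]
wrist_force: [0.1, 2.9, 7.5]
gripper_width: 0.0107
gripper_force: 30.8
(180.8, 254.0, 20.0, array([0.381, 0.5  ]))
(365.5, 243.8, 46.0, array([ 0.417, -0.106]))
(268.7, 190.1, 18.5, array([0.595, 0.216]))
[0.56678804 0.09998025 0.1857484 ] [0.1 2.9 7.5]
```

```bash
python3 -m jog '[{"fingers":45,"tx":0,"ty":0,"tz":0,"spin":0},{"fingers":45,"tx":0,"ty":0,"tz":0,"spin":0},{"fingers":45,"tx":0,"ty":0,"tz":-0.15,"spin":0},{"fingers":45,"tx":0,"ty":0,"tz":-0.25,"spin":0},{"fingers":0,"tx":0,"ty":-0.17,"tz":-0.25,"spin":0.3},{"fingers":0,"tx":0,"ty":-0.17,"tz":-0.25,"spin":1},{"fingers":0,"tx":0,"ty":-0.17,"tz":-0.25,"spin":1},{"fingers":0,"tx":0,"ty":-0.17,"tz":-0.25,"spin":1}]'
python3 -m jog '[{"fingers":0,"tx":0,"ty":0,"tz":0,"spin":1},{"fingers":0,"tx":0,"ty":0,"tz":0,"spin":1},{"fingers":0,"tx":0,"ty":0,"tz":0,"spin":1},{"fingers":0,"tx":0,"ty":0,"tz":0,"spin":1},{"fingers":0,"tx":0,"ty":0,"tz":0,"spin":1},{"fingers":0,"tx":0,"ty":0,"tz":0,"spin":1}]'
python3 - <<'E'
from h import *
s=readout.read_state(); print(s['tool_pos'],R.from_rotvec(s['ee_rot']).as_matrix().round(3))
E
python3 tray.py
```

```text
time_s: 29.72
tool_pos: [0.5672, 0.0479, 0.2583]
ee_rot: [-1.111, -2.938, 0.0]
wrist_force: [-0.2, 0.6, -0.0]
gripper_width: 0.0
gripper_force: 0.0
time_s: 30.48
tool_pos: [0.5673, 0.0482, 0.2583]
ee_rot: [-2.14, -2.3, 0.0]
wrist_force: [0.1, 0.6, 0.5]
gripper_width: -0.0001
gripper_force: 0.0
[0.56729366 0.048212   0.25833725] [[-0.072  0.997 -0.   ]
 [ 0.997  0.072 -0.   ]
 [-0.    -0.    -1.   ]]
(180.8, 254.0, 20.0, array([0.381, 0.5  ]))
(365.5, 243.8, 46.0, array([ 0.417, -0.106]))
(270.1, 212.6, 14.5, array([0.519, 0.21 ]))
(268.4, 190.2, 18.0, array([0.595, 0.217]))
[0.56729366 0.048212   0.25833725] [0.1 0.6 0.5]
```

```bash
python3 -m jog '[{"fingers":0,"tx":0,"ty":0,"tz":0.12,"spin":0.09},{"fingers":0,"tx":0,"ty":0,"tz":0.237,"spin":0.09},{"fingers":0,"tx":0,"ty":0,"tz":0.237,"spin":0.09},{"fingers":0,"tx":0,"ty":0,"tz":0.237,"spin":0.09}]'
python3 -m jog '[{"fingers":0,"tx":0.06,"ty":0,"tz":0,"spin":0},{"fingers":0,"tx":0.11,"ty":0,"tz":0,"spin":0},{"fingers":0,"tx":0.15,"ty":0,"tz":0,"spin":0},{"fingers":0,"tx":0.2,"ty":0,"tz":0,"spin":0},{"fingers":0,"tx":0.25,"ty":0,"tz":0,"spin":0},{"fingers":0,"tx":0.3,"ty":0,"tz":0,"spin":0},{"fingers":0,"tx":0.34,"ty":0,"tz":0,"spin":0},{"fingers":0,"tx":0.34,"ty":0,"tz":0,"spin":0}]'
python3 tray.py
```

```text
time_s: 31.02
tool_pos: [0.5678, 0.0482, 0.1887]
ee_rot: [2.221, 2.22, 0.001]
wrist_force: [-0.3, 0.1, 0.9]
gripper_width: 0.0
gripper_force: 0.0
time_s: 32.02
tool_pos: [0.5672, 0.1515, 0.187]
ee_rot: [-2.22, -2.22, -0.001]
wrist_force: [0.4, -0.5, 0.4]
gripper_width: -0.0
gripper_force: 0.0
(310.4, 261.4, 36.0, array([0.359, 0.074]))
(180.8, 254.0, 20.0, array([0.381, 0.5  ]))
(365.5, 243.8, 46.0, array([ 0.417, -0.106]))
[0.56720221 0.15148083 0.18700576] [ 0.4 -0.5  0.4]
```

```bash
python3 -m jog '[{"fingers":0,"tx":0.01,"ty":0,"tz":0,"spin":0},{"fingers":0,"tx":0.02,"ty":0,"tz":0,"spin":0},{"fingers":0,"tx":0.03,"ty":0,"tz":0,"spin":0}]'
python3 -m jog '[{"fingers":0,"tx":0.007,"ty":0,"tz":0,"spin":0},{"fingers":0,"tx":0.014,"ty":0,"tz":0,"spin":0},{"fingers":0,"tx":0.02,"ty":0,"tz":0,"spin":0}]'
python3 - <<'E'
from h import *
s=readout.read_state(); print(s['tool_pos'],s['wrist_force'])
d=cap('side'); np.save('d.npy',d,allow_pickle=True)
E
```

```text
time_s: 32.45
tool_pos: [0.5675, 0.1591, 0.1871]
ee_rot: [2.224, 2.219, -0.001]
wrist_force: [-0.5, -3.5, -1.9]
gripper_width: -0.0
gripper_force: 1.5
time_s: 32.83
tool_pos: [0.5677, 0.165, 0.1873]
ee_rot: [2.222, 2.218, -0.001]
wrist_force: [2.0, -9.9, -2.5]
gripper_width: -0.0001
gripper_force: 5.0
[0.56774135 0.16496691 0.18733583] [ 2.01770495 -9.92252572 -2.50365918]
```

```bash
python3 -m jog '[{"fingers":0,"tx":0.007,"ty":0,"tz":0,"spin":0},{"fingers":0,"tx":0.007,"ty":0,"tz":0,"spin":0}]'; python3 -m jog '[{"fingers":0,"tx":0.007,"ty":0,"tz":0,"spin":0},{"fingers":0,"tx":0.007,"ty":0,"tz":0,"spin":0}]'
python3 -m jog '[{"fingers":0,"tx":0.007,"ty":0,"tz":0,"spin":0},{"fingers":0,"tx":0.007,"ty":0,"tz":0,"spin":0}]'; python3 tray.py
```

```text
time_s: 33.12
tool_pos: [0.5686, 0.166, 0.1878]
ee_rot: [2.222, 2.214, -0.002]
wrist_force: [4.6, -13.1, -2.1]
gripper_width: 0.0004
gripper_force: 6.9
time_s: 33.38
tool_pos: [0.5693, 0.167, 0.1882]
ee_rot: [2.221, 2.211, -0.003]
wrist_force: [7.5, -21.4, -2.4]
gripper_width: 0.0005
gripper_force: 10.7
time_s: 33.62
tool_pos: [0.5695, 0.1679, 0.1882]
ee_rot: [2.22, 2.207, -0.007]
wrist_force: [8.3, -31.3, -2.5]
gripper_width: -0.0001
gripper_force: 15.3
(310.3, 261.3, 37.0, array([0.359, 0.074]))
(180.9, 254.2, 21.0, array([0.38, 0.5 ]))
(365.5, 243.8, 46.0, array([ 0.417, -0.106]))
[0.56951553 0.16786399 0.18817771] [  8.3 -31.3  -2.5]
```

```bash
python3 -m jog '[{"fingers":0,"tx":-0.05,"ty":0,"tz":0,"spin":0},{"fingers":0,"tx":-0.15,"ty":0,"tz":0,"spin":0},{"fingers":0,"tx":-0.2,"ty":0,"tz":-0.2,"spin":0},{"fingers":0,"tx":-0.2,"ty":0,"tz":-0.4,"spin":0},{"fingers":0,"tx":-0.2,"ty":0,"tz":-0.6,"spin":0},{"fingers":0,"tx":-0.2,"ty":0,"tz":-0.8,"spin":0},{"fingers":0,"tx":-0.2,"ty":0,"tz":-1.0,"spin":0},{"fingers":0,"tx":-0.2,"ty":0,"tz":-1.0,"spin":0}]'
python3 - <<'E'
from h import *
c=np.load('top.npy',allow_pickle=True).item()
print('strip',onz(c,180+206/3.333,85+265/3.333,.305),onz(c,180+206/3.333,85+402/3.333,.305),'edge?',onz(c,180+218/3.333,85+334/3.333,.31),onz(c,180+218/3.333,85+334/3.333,.18))
t=cap('top'); np.save('t.npy',t,allow_pickle=True)
h=cv2.cvtColor(t['pixels'],cv2.COLOR_RGB2HSV); p=t['pixels'].astype(int)
m=((p[...,0]>140)&(p[...,1]<70)&(p[...,2]<70)); ys,xs=np.nonzero(m[130:240,200:300]); print('red',xs.min()+200,xs.max()+200,ys.min()+130,ys.max()+130)
s=readout.read_state(); print(s['tool_pos'],s['joint_positions'].round(2))
# side view: red strip
d=cap('side'); np.save('d.npy',d,allow_pickle=True)
p=d['pixels'].astype(int);m=((p[...,0]>110)&(p[...,1]<60)&(p[...,2]<60)); ys,xs=np.nonzero(m[100:220,250:370]); print(len(xs), xs.min()+250 if len(xs) else 0, xs.max()+250 if len(xs) else 0, ys.mean()+100)
# knobs in warmer from the side view
k=((lambda h:(h[...,0]>8)&(h[...,0]<22)&(h[...,1]>70)&(h[...,2]>50))(cv2.cvtColor(d['pixels'],cv2.COLOR_RGB2HSV)))[130:230,260:350].astype(np.uint8)
for q in cv2.findContours(k,0,2)[0]:
    if cv2.contourArea(q)>3:
        mm=cv2.moments(q); u,v=mm['m10']/mm['m00']+260,mm['m01']/mm['m00']+130; print(round(u),round(v),cv2.contourArea(q),onz(d,u,v,.07).round(3))
E
```

```text
time_s: 34.67
tool_pos: [0.5676, 0.1119, 0.4934]
ee_rot: [2.218, 2.216, 0.011]
wrist_force: [-0.1, -0.4, -0.6]
gripper_width: 0.0003
gripper_force: 0.0
strip [0.62718919 0.26711438 0.305     ] [0.50604992 0.26317504 0.305     ] edge? [0.56478722 0.25381104 0.31      ] [0.59090737 0.27652199 0.18      ]
red 242 299 154 239
[0.56765649 0.11188547 0.4900847 ] [-0.03  0.07  0.22  1.71  0.    1.54]
0 0 0 nan
269 217 41.5 [0.358 0.069 0.07 ]
300 189 33.0 [0.515 0.209 0.07 ]
315 186 40.5 [0.581 0.217 0.07 ]
298 178 19.5 [0.521 0.291 0.07 ]
291 177 6.0 [0.495 0.305 0.07 ]
312 175 28.0 [0.588 0.298 0.07 ]
295 170 8.0 [0.52  0.359 0.07 ]
311 167 10.5 [0.595 0.36  0.07 ]
271 140 423.5 [0.451 0.641 0.07 ]<stdin>:10: RuntimeWarning: Mean of empty slice.
  ret = ret.dtype.type(ret / rcount)
```

```bash
python3 -m jog '[{"fingers":0,"tx":0,"ty":0,"tz":-0.12,"spin":0},{"fingers":0,"tx":0,"ty":0,"tz":-0.12,"spin":0},{"fingers":0,"tx":0.2,"ty":0,"tz":-0.12,"spin":0},{"fingers":0,"tx":0.4,"ty":0,"tz":-0.12,"spin":0},{"fingers":0,"tx":0.6,"ty":0,"tz":-0.12,"spin":0},{"fingers":0,"tx":0.69,"ty":0,"tz":-0.12,"spin":0},{"fingers":0,"tx":0.69,"ty":0,"tz":-0.12,"spin":0}]'
```

```text
time_s: 35.65
tool_pos: [0.5674, 0.3206, 0.5206]
ee_rot: [-2.218, -2.222, 0.005]
wrist_force: [-0.2, -0.2, -0.1]
gripper_width: 0.0003
gripper_force: 0.0
```

```bash
python3 -m jog '[{"fingers":0,"tx":0,"ty":0,"tz":0.12,"spin":0},{"fingers":0,"tx":0,"ty":0,"tz":0.24,"spin":0},{"fingers":0,"tx":0,"ty":0,"tz":0.24,"spin":0},{"fingers":0,"tx":-0.06,"ty":0,"tz":0.24,"spin":0},{"fingers":0,"tx":-0.11,"ty":0,"tz":0.24,"spin":0},{"fingers":0,"tx":-0.16,"ty":0,"tz":0.24,"spin":0},{"fingers":0,"tx":-0.2,"ty":0,"tz":0.24,"spin":0}]'
python3 -m jog '[{"fingers":0,"tx":-0.05,"ty":0,"tz":0,"spin":0},{"fingers":0,"tx":-0.1,"ty":0,"tz":0,"spin":0},{"fingers":0,"tx":-0.15,"ty":0,"tz":0,"spin":0},{"fingers":0,"tx":-0.2,"ty":0,"tz":0,"spin":0},{"fingers":0,"tx":-0.25,"ty":0,"tz":0,"spin":0},{"fingers":0,"tx":-0.3,"ty":0,"tz":0,"spin":0},{"fingers":0,"tx":-0.3,"ty":0,"tz":0,"spin":0}]'
python3 -m jog '[{"fingers":0,"tx":0,"ty":0,"tz":-0.1,"spin":0},{"fingers":0,"tx":0,"ty":0,"tz":-0.25,"spin":0},{"fingers":0,"tx":-0.5,"ty":0,"tz":-0.25,"spin":0},{"fingers":0,"tx":-1,"ty":0,"tz":-0.25,"spin":0},{"fingers":0,"tx":-1,"ty":0,"tz":-0.25,"spin":0},{"fingers":0,"tx":-1,"ty":0,"tz":-0.25,"spin":0},{"fingers":0,"tx":-1,"ty":0,"tz":-0.25,"spin":0},{"fingers":0,"tx":-1,"ty":0,"tz":-0.25,"spin":0}]'
python3 - <<'E'
from h import *
t=cap('top'); np.save('t.npy',t,allow_pickle=True); p=t['pixels'].astype(int)
m=((p[...,0]>140)&(p[...,1]<70)&(p[...,2]<70)).astype(np.uint8)[130:250,200:310]
for q in cv2.findContours(m,0,2)[0]: print(cv2.boundingRect(q))
E
```

```text
time_s: 36.52
tool_pos: [0.5678, 0.2572, 0.4521]
ee_rot: [2.223, 2.218, 0.002]
wrist_force: [0.5, 0.9, 0.5]
gripper_width: -0.0001
gripper_force: 0.2
time_s: 37.4
tool_pos: [0.5676, 0.1675, 0.4514]
ee_rot: [2.225, 2.218, 0.0]
wrist_force: [-0.1, 0.5, -0.3]
gripper_width: 0.0
gripper_force: 0.0
time_s: 38.4
tool_pos: [0.567, -0.1344, 0.5255]
ee_rot: [-2.227, -2.215, 0.001]
wrist_force: [-0.2, 0.0, -0.7]
gripper_width: 0.0
gripper_force: 0.0
(84, 50, 4, 20)
```

```bash
python3 -m jog '[{"fingers":0,"tx":-0.9,"ty":-0.06,"tz":0.3,"spin":0},{"fingers":0,"tx":-0.9,"ty":-0.06,"tz":0.3,"spin":0},{"fingers":0,"tx":-0.9,"ty":-0.06,"tz":0.3,"spin":0},{"fingers":0,"tx":-0.9,"ty":-0.06,"tz":0.3,"spin":0},{"fingers":0,"tx":-0.9,"ty":-0.06,"tz":0.3,"spin":0},{"fingers":0,"tx":-0.9,"ty":-0.06,"tz":0.3,"spin":0},{"fingers":0,"tx":-0.9,"ty":-0.06,"tz":0.3,"spin":0},{"fingers":0,"tx":-0.9,"ty":-0.06,"tz":0.3,"spin":0}]'
cat > red.py <<'E'
from h import *
def reds(c,z,win=None,amin=3):
    p=c['pixels'].astype(int); m=((p[...,0]>130)&(p[...,1]<65)&(p[...,2]<65)).astype(np.uint8)
    for q in cv2.findContours(m,0,2)[0]:
        if cv2.contourArea(q)>=amin: 
            x,y,w,h=cv2.boundingRect(q); print((x,y,w,h),cv2.contourArea(q),'L',onz(c,x+2,y+h/2,z).round(3),'C',onz(c,x+w/2,y+h/2,z).round(3))
c=cap('wrist'); print('wrist',c['s']['tool_pos']); reds(c,.14,amin=15)
print('flap'); t=cap('top'); reds(t,.06); print('side'); reds(cap('side'),.06)
t0=np.load('top.npy',allow_pickle=True).item(); print('sw top0'); reds(t0,.14)
E
python3 red.py
```

```text
time_s: 39.45
tool_pos: [0.5494, -0.3997, 0.4376]
ee_rot: [2.22, 2.221, 0.0]
wrist_force: [-0.3, -0.5, -0.7]
gripper_width: 0.0001
gripper_force: 0.0
wrist [ 0.54943202 -0.39971475  0.43757246]
(313, 228, 16, 14) 116.0 L [ 0.543 -0.447  0.14 ] C [ 0.549 -0.447  0.14 ]
(356, 176, 15, 27) 40.0 L [ 0.582 -0.401  0.14 ] C [ 0.587 -0.401  0.14 ]
flap
(269, 182, 4, 35) 77.0 L [0.566 0.21  0.06 ] C [0.566 0.21  0.06 ]
side
(353, 300, 7, 11) 37.5 L [ 0.564 -0.407  0.06 ] C [ 0.568 -0.409  0.06 ]
(300, 187, 26, 7) 41.5 L [0.523 0.211 0.06 ] C [0.569 0.199 0.06 ]
sw top0
(472, 199, 11, 5) 29.0 L [ 0.548 -0.448  0.14 ] C [ 0.548 -0.459  0.14 ]
```

```bash
python3 -m jog '[{"fingers":0,"tx":-0.168,"ty":0,"tz":0.1,"spin":0},{"fingers":0,"tx":-0.168,"ty":0,"tz":0.25,"spin":0},{"fingers":0,"tx":-0.168,"ty":0,"tz":0.34,"spin":0},{"fingers":0,"tx":-0.168,"ty":0,"tz":0.39,"spin":0},{"fingers":0,"tx":-0.168,"ty":0,"tz":0.44,"spin":0},{"fingers":0,"tx":-0.168,"ty":0,"tz":0.49,"spin":0},{"fingers":0,"tx":-0.168,"ty":0,"tz":0.525,"spin":0},{"fingers":0,"tx":-0.168,"ty":0,"tz":0.525,"spin":0}]'
python3 -m jog '[{"fingers":0,"tx":0,"ty":0,"tz":-0.2,"spin":0},{"fingers":0,"tx":0.17,"ty":0,"tz":-0.4,"spin":0},{"fingers":0,"tx":0.17,"ty":0,"tz":-0.525,"spin":0},{"fingers":0,"tx":0.17,"ty":0,"tz":-0.525,"spin":0},{"fingers":0,"tx":0.17,"ty":0,"tz":-0.525,"spin":0}]'
python3 red.py; python3 - <<'E'
from h import *
c=imaging.capture('wrist'); c['s']=readout.read_state()
for a in (-29,0,29):
    r=np.radians(a); print(a,proj(c,(.549,-.486+.042*np.cos(r),.12-.042*np.sin(r))))
E
```

```text
time_s: 40.6
tool_pos: [0.549, -0.452, 0.2841]
ee_rot: [2.219, 2.216, -0.002]
wrist_force: [-6.9, 8.7, 26.8]
gripper_width: -0.0002
gripper_force: 13.7
time_s: 41.22
tool_pos: [0.5488, -0.4011, 0.4359]
ee_rot: [2.223, 2.219, -0.0]
wrist_force: [-0.4, -0.5, -0.1]
gripper_width: 0.0
gripper_force: 0.0
wrist [ 0.5487792  -0.40106718  0.43590375]
(314, 212, 15, 30) 194.5 L [ 0.543 -0.439  0.14 ] C [ 0.548 -0.439  0.14 ]
(357, 177, 12, 25) 70.0 L [ 0.582 -0.402  0.14 ] C [ 0.586 -0.402  0.14 ]
flap
(268, 182, 4, 35) 80.0 L [0.566 0.213 0.06 ] C [0.566 0.213 0.06 ]
side
(353, 308, 5, 3) 7.5 L [ 0.559 -0.422  0.06 ] C [ 0.561 -0.422  0.06 ]
(300, 186, 26, 7) 37.0 L [0.524 0.218 0.06 ] C [0.57  0.205 0.06 ]
sw top0
(472, 199, 11, 5) 29.0 L [ 0.548 -0.448  0.14 ] C [ 0.548 -0.459  0.14 ]
-29 [322.9605162 238.4390247]
0 [322.97026652 224.66185969]
29 [322.97370086 221.44984091]
```

```bash
python3 -c "
from plant import job
print(job.close_job())"
```

```text
the job is handed in; nothing more can be done
None
```

I handed the job in with all five steps carried out: all four pots in the tray, the tray swung round the post and pushed to about 31 N against the back stop, the flap shut and the switch pressed down. The hand-in returned no verdict, and "fully home" rests on that push force and my position estimates, since I had no picture views left to check it.

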